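Grade the glass rods onto the other rod rest

ROBOT

A 7-joint arm with a two-finger parallel gripper is mounted at the origin on the work surface. World frame = base frame: x ahead of the robot, y to its left, z up, the work surface at z = 0. Lengths are in m, angles in rad, forces in N, time in s.
With the tool pointing down it reaches from about 0.425 to 0.875 m from the base axis. Payload 9.9 kg.
Tool frame: the origin (TCP) lies at the very end of the fingers, on their centre line; the grasp point (between the pads) lies r.grasp_offset behind it (r.grasp_offset is the distance from the TCP to the grasp point, in m); z points along the fingers, y is the line along which they close (so a half turn about z gives the same grasp; the last joint's range is limited). The gripper opens to 85 mm and grips with 20 to 120 N. Pads are 22 mm wide; open, the fingers measure 114 mm over their backs; the gripper's body (76 mm by 85 mm) begins 54 mm behind the grasp point. The pads swing forward as they close: fully open they stand 13 mm farther back than shut.
Start: joints at [-1.307, 0.576, 0.025, 1.437, -0.015, 1.129, -0.057], TCP at [0.23, 0.635, 0.231] pointing down, gripper open.
Joint ranges: [-2.76, 2.76], [-0.34, 2.15], [-1.52, 1.57], [0.19, 2.46], [-1.09, 4.23], [0.17, 1.99], [-2.82, 2.82]. Speed limits (rad/s): [2.22, 2.22, 3.01, 3.01, 3.14, 3.14, 3.14].

INTERFACE

Orientations are given as a unit quaternion [w, x, y, z].
In Python, from plant import sensors, snapshot, camera_info, ticket, r gives the robot as it stands. The module is installed in compiled form; this text tells all that it offers.
- The arm moves only by the tool step_arm, never from a script. Its argument "deltas" is a list of rows, each an object of numbers: "hand": the opening, from -1 (shut) to 1 (fully open), so that 0 is half open; "dx", "dy", "dz": the shift along the tool's x, y, z in cm; "rx", "ry", "rz": the turn, a rotation vector about the tool's x, y, z in degrees. In form: [{"hand": .., "dx": .., "dy": .., "dz": .., "rx": .., "ry": .., "rz": ..}, ...]. A call has 1 to 20 rows; each row shifts and turns the commanded pose from where the row before left it, along the tool's axes as they then stand; what a row does not reach is not made up. A row lasts 1/12 s, in which the tool goes at most 41.7 mm and 7.16 degrees, less where a joint would pass 70% of its speed; a pose out of reach is approached as far as the arm can. A call is refused whole if a number of a shift passes 4.17 or a number of a turn 7.16, either way. A call with a gripper value outside its range is refused whole. The fingers move at their own pace and stop on an object; "squeeze" is the grip in N (left out, the last holds). Time passes only in rows, so rows that do not move let the fingers close. It gives the time, the measured TCP pose, the force, the opening and the grip force at its end, in the units of the state.
- sensors.get_state(): the state, without advancing time (a new reading comes with each control period).
- snapshot(name): name is "side" or "top"; returns the picture (480x640x3 uint8, red, green, blue); there is no depth.
- camera_info(name): a dict with "fovy" (degrees; the focal length in pixels is half the picture's height over the tangent of half this angle, whatever the lens; pixels are square), "cx", "cy" (the principal point, pixels), "extrinsics" (4x4, takes a point from camera to world coordinates). Camera axes: x right, y up, looking along -z (the intrinsics and any distortion apply to the point x, -y, -z); pixel columns grow to the right and rows downward; lengths in m; the calibration is good to about 2 mm. A picture is of the moment at which its call begins. camera_info takes no time and is no camera call.
- ticket.close_job(): hands the job in; it is judged then, once.
The state is a dict: "clock": time; "joint_pos": joint angles; "joint_vel": joint speeds; "effort": joint torques, N m; "position": TCP position; "tool_rot": TCP orientation; "force": force on the tool from outside, world axes, zero at the start; "moment": the same for the moment, N m; "finger_gap": finger opening in m; "grasp_force": force on a finger pad.
Only numpy, scipy, OpenCV 4.12 (cv2) and the standard library are available. Lean on these libraries where they do the work, as an engineer would, in place of code of your own. Each camera call takes 0.05 s, during which the arm holds its last target. There are 200 camera calls.

TASK

Move the four red glass rods from the rod rest they lie on to the empty one, one to a notch, graded by thickness: the thickest in the notch nearest the bench burner, the thinnest in the notch farthest from it. Lay each rod down gently, without letting it fall, about centred across both folded strips, and leave the other loose things on the bench where they are.

Things in the scene. Friction and masses are not known exactly. Their poses are not given: they have to be found in the camera images.
- rod10: The thinnest of the four red glass rods: a plain solid red cylinder 10 mm in diameter and 170 mm long, 33 g give or take a third. Origin: its centre, on its axis; its x axis runs along the rod (it may be rolled about x). Lying in a notch, its axis is 48 mm above the bench and parallel to the rest's x axis.
- rod16: The second thinnest of the four red glass rods: a plain solid red cylinder 16 mm in diameter and 185 mm long, 93 g give or take a third. Origin: its centre, on its axis; its x axis runs along the rod (it may be rolled about x). Lying in a notch, its axis is 52 mm above the bench and parallel to the rest's x axis.
- rod22: The second thickest of the four red glass rods: a plain solid red cylinder 22 mm in diameter and 200 mm long, 190 g give or take a third. Origin: its centre, on its axis; its x axis runs along the rod (it may be rolled about x). Lying in a notch, its axis is 56 mm above the bench and parallel to the rest's x axis.
- rod28: The thickest of the four red glass rods: a plain solid red cylinder 28 mm in diameter and 215 mm long, 331 g give or take a third. Origin: its centre, on its axis; its x axis runs along the rod (it may be rolled about x). Lying in a notch, its axis is 60 mm above the bench and parallel to the rest's x axis.
- full_rest: Rod rest that holds the rods at the start, one per notch, in any order; fixed. Dark steel foot 130 x 240 x 4 mm carrying two upright zigzag steel strips, 12 mm wide, centred at x = -45 and +45 mm; a rod lies across both, along x. Four V notches at y = -84, -28, 28, 84 mm, bottoms 42 mm and peaks 64 mm above the bench. Origin: centre of the foot's underside; z up; turned up to 0.15 rad.
- empty_rest: Rod rest, empty at the start, where the rods go; fixed. Same build and size as full_rest (same axes, notches at y = -84, -28, 28, 84 mm, bottoms 42 mm up, sides sloping 38 degrees, 78 mm clear between the strips) but with a black foot. A rod let go within 10 mm of a notch rolls to its middle. Origin: centre of the foot's underside; turned up to 0.15 rad.
- burner: Bench burner, unlit, fixed: black foot 150 x 90 mm, gold bracket, steel barrel pointing away from the robot, up to 160 mm high. Origin: centre of the foot's underside. Burner and both rests stand in a row across the robot's front (world y), about 280 mm apart, in any order: the burner is well off one end (+y or -y) of the empty rest, maybe with the full rest between.
- frit_jar: Bystander, loose: closed glass jar with a steel lid, 56 mm across, 75 mm high, standing beyond the rests. Origin: centre of its underside.
- graphite_paddle: Bystander, loose: graphite paddle, black plate 75 x 50 x 13 mm with a wooden handle, 207 mm long in all, lying beyond the rests along world y. Origin: on its underside, where the handle meets the plate's stem.
- brush: Bystander, loose: flat hand brush with a wooden handle, about 200 mm long and below 40 mm high, lying beyond the rests along world y. Origin: on its underside.
Mind the look-alikes: they are no part of the job. What is shaped like the rod28 but blue is not meant.

How it is judged:
By the outcome, as a careful person would: the job done as asked, in the order asked, and still so for the second after the job is handed in, with the robot touching nothing.
It also fails if it takes over 120 s, if anything falls off the work surface, if the arm or the gripper's body presses on something with over 40 N, if the wrist force passes 120 N, or if a joint passes its speed limit or range.

## Working session

There is one attempt and no reset: what is moved stays moved. The work goes in short steps, Python scripts to look and compute and a tool call to move; the robot and the scene stay as the last step left them, time stands still between calls to the robot, and variables do not carry over. Pictures are saved under pics/ and viewed, at most 14 in all, crops included, and the job is handed in when it is done.

Besides the shell and the picture viewer there is one more tool, called by a JSON object that holds its "op" and its "data", one argument or row to a line. step_arm: Moves the arm, as the interface text tells. Its arguments: {"type":"object","properties":{"deltas":{"type":"array"},"squeeze":{"type":"number"}},"required":["deltas"]}

```bash
mkdir -p pics
python3 - <<'E'
from plant import *
import cv2
for n in("top","side"):
    cv2.imwrite(f"pics/{n}0.png",snapshot(n)[:,:,::-1]); print(n,camera_info(n))
s=sensors.get_state(); print(s); print(r.grasp_offset)
E
```

```text
top {'fovy': 54.482670350510084, 'cx': 317.04646515633453, 'cy': 230.93305699673468, 'extrinsics': array([[ 0.02880926,  0.99216656, -0.12155471,  0.40573066],
       [-0.99936173,  0.03115877,  0.01747208,  0.05040742],
       [ 0.02112271,  0.12097377,  0.99243094,  1.24484742],
       [ 0.        ,  0.        ,  0.        ,  1.        ]])}
side {'fovy': 53.84323976194527, 'cx': 324.1978667297065, 'cy': 241.34737333222867, 'extrinsics': array([[-0.98616282,  0.0916965 , -0.13811101,  0.41536715],
       [-0.16527062, -0.47855742,  0.86236212,  0.92114152],
       [ 0.01298154,  0.87325515,  0.48709027,  0.58651474],
       [ 0.        ,  0.        ,  0.        ,  1.        ]])}
{'clock': 0.1, 'joint_pos': array([-1.30678996,  0.57642082,  0.0248638 ,  1.43784023, -0.0150462 ,
        1.12900294, -0.05648656]), 'joint_vel': array([ 0.00183144, -0.00139149, -0.00109822, -0.00251004, -0.00071764,
        0.00078882,  0.00047535]), 'effort': array([ 5.45326358e-03, -7.67310119e+01,  2.25757800e+00, -2.86607748e+01,
        1.57769455e-02,  8.52602301e-03, -3.81569157e-05]), 'position': array([0.22991159, 0.63419621, 0.23054182]), 'tool_rot': array([-1.07642006e-04,  1.73021948e-01,  9.84917688e-01, -7.35699279e-04]), 'force': array([ 1.32619748,  0.00526034, -0.03387147]), 'moment': array([0.02244632, 0.0157066 , 0.03175838]), 'grasp_force': 0.0, 'finger_gap': 0.085576678074976}
0.0187
```

View pics/top0.png

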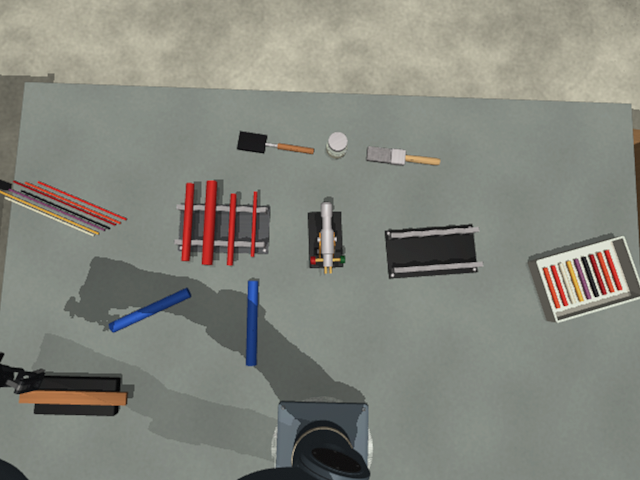

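View pics/side0.png

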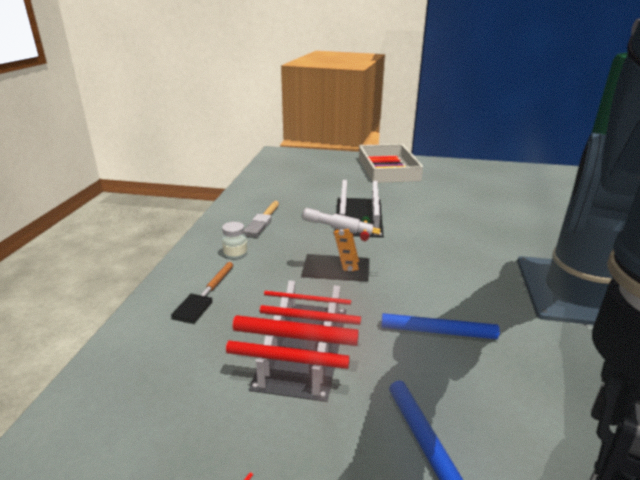

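Lying on the full rest, from left to right in the top view, are four red rods: (188,222) rod22-like, (210,222) rod28-like, (233,230) rod16-like and (255,224) rod10-like.

Look-alikes that I reject:
- blue rods at (150,310) and (252,322)
- thin red canes at (90,200)
- red sticks in the tray at (580,278)

The burner at (325,235) stands between the full rest and the empty rest, which is at (433,250). That puts the empty rest's +y end nearest the burner.

```bash
cat > h.py <<'E'
from plant import *
import numpy as np, cv2
def ray(n,uv):
    c=camera_info(n); f=240/np.tan(np.radians(c["fovy"]/2)); E=c["extrinsics"]
    u=np.atleast_2d(uv).astype(float)
    d=np.c_[(u[:,0]-c["cx"])/f,-(u[:,1]-c["cy"])/f,-np.ones(len(u))]@E[:3,:3].T
    return E[:3,3],d
def onz(n,uv,z):
    o,d=ray(n,uv); return o+d*((z-o[2])/d[:,2])[:,None]
def blobs(n,img,mask,box,amin=60):
    x0,y0,x1,y1=box; m=np.zeros_like(mask); m[y0:y1,x0:x1]=mask[y0:y1,x0:x1]
    cs,_=cv2.findContours(m,cv2.RETR_EXTERNAL,cv2.CHAIN_APPROX_NONE)
    return sorted([c for c in cs if cv2.contourArea(c)>amin],key=lambda c:c[:,0,0].mean())
def red(im):
    i=im.astype(int); return ((i[...,0]>90)&(i[...,0]>2.2*i[...,1])&(i[...,0]>2.2*i[...,2])).astype(np.uint8)
def rods(im,box,zs=None):
    out=[]
    for k,c in enumerate(blobs("top",im,red(im),box)):
        z=zs[k] if zs else .054
        p=onz("top",c[:,0,:],z)[:,:2].astype(np.float32)
        (cx,cy),(w,h),a=cv2.minAreaRect(p*1000)
        b=cv2.boxPoints(((cx,cy),(w,h),a)); e=b[1]-b[0]; e2=b[2]-b[1]
        e=e if np.linalg.norm(e)>np.linalg.norm(e2) else e2
        ang=(np.degrees(np.arctan2(e[1],e[0]))+90)%180-90
        out.append((cx,cy,max(w,h),min(w,h),ang))
    return np.round(out,1)
def st():
    s=sensors.get_state(); q=s["tool_rot"]
    from scipy.spatial.transform import Rotation as R
    M=R.from_quat(q[[1,2,3,0]]).as_matrix()
    print(s["clock"],"pos",np.round(s["position"]*1e3,1),"xax",np.round(M[:,0],3),"zax",np.round(M[:,2],3),"yaw",round(float(np.degrees(np.arctan2(M[1,0],M[0,0]))),2),"F",np.round(s["force"],1),"gap",round(s["finger_gap"]*1e3,1),"gf",round(s["grasp_force"],1))
    return s,M
E
python3 - <<'E'
from h import *
im=cv2.imread("pics/top0.png")[:,:,::-1]
print(rods(im,(150,160,290,290),[.056,.060,.052,.048]))
# rests: dark feet; strips light
for nm,b in(("full",(165,170,285,275)),("empty",(375,210,495,290))):
    cr=im[b[1]:b[3],b[0]:b[2]]
    cv2.imwrite(f"pics/{nm}.png",cv2.resize(cr[:,:,::-1],None,fx=6,fy=6,interpolation=cv2.INTER_CUBIC))
E
```

```text
[[ 5.662e+02  3.624e+02  1.996e+02  2.080e+01 -3.000e-01]
 [ 5.651e+02  3.065e+02  2.148e+02  2.700e+01 -3.000e-01]
 [ 5.507e+02  2.500e+02  1.817e+02  1.550e+01  1.000e-01]
 [ 5.660e+02  1.938e+02  1.671e+02  9.900e+00 -1.000e-01]]
```

View pics/empty.png

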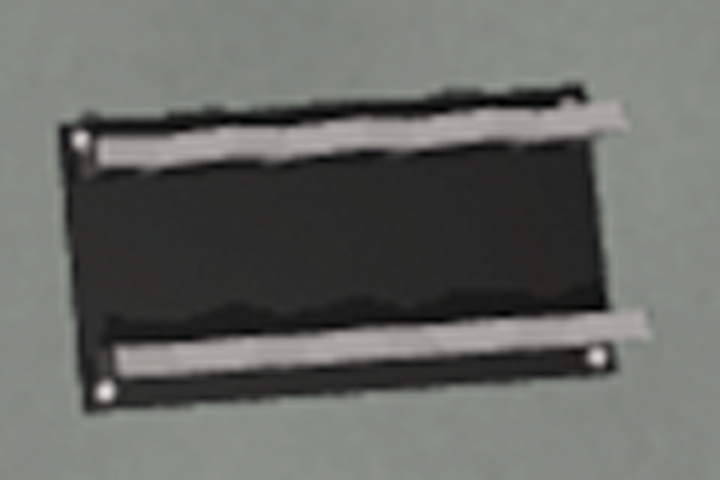

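View pics/full.png

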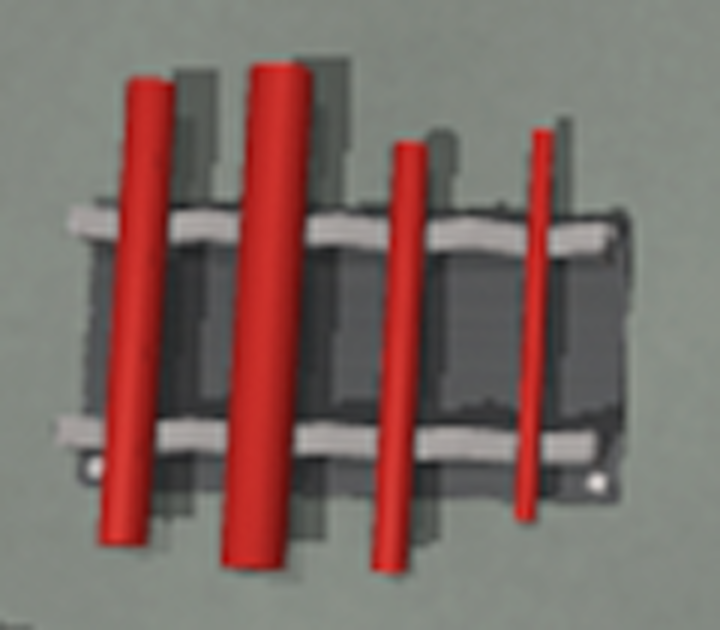

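The crops confirm the choice: four red rods, thickness order left to right 22, 28, 16, 10, spaced 56 mm apart. The empty rest's foot corners are at crop pixels (65,125), (583,88), (615,370) and (88,410).

Run:
```python
from h import *
for nm,o,c in (("empty",(375,210),[(65,125),(583,88),(615,370),(88,410)]),("full",(165,170),[(97,203),(628,215),(615,500),(83,485)])):
    p=onz("top",np.array(c)/6-.5/6*5*0+np.array(o),.004)[:,:2]*1e3
    print(nm,np.round(p,1),"c",p.mean(0).round(1),"xang",np.degrees(np.arctan2(*( (p[0]+p[1]-p[2]-p[3])[::-1]))).round(2),"yang",np.degrees(np.arctan2(*((p[0]+p[3]-p[1]-p[2])[::-1]))).round(2)-90, np.linalg.norm(p[0]-p[1]).round(1),np.linalg.norm(p[1]-p[2]).round(1))
# strips of empty rest: pixel mask, midline at z~.053
im=cv2.imread("pics/top0.png")[:,:,::-1].astype(int)
m=((im.min(2)>125)&(im.max(2)-im.min(2)<25)&(im[...,0]>im[...,1]-0)).astype(np.uint8)
for c in blobs("top",im,m,(380,215,490,285),80):
    p=onz("top",c[:,0,:],.053)[:,:2].astype(np.float32)*1e3
    print("strip",cv2.minAreaRect(p))
st()
```

```text
empty [[ 563.8 -156.5]
 [ 588.  -390.5]
 [ 461.5 -403.4]
 [ 436.9 -168.1]] c [ 512.5 -279.6] xang 5.52 yang 5.930000000000007 235.3 127.1
full [[619.5 395.3]
 [621.8 158.1]
 [493.6 158.6]
 [493.1 393.4]] c [557.  276.4] xang 0.32 yang 0.3400000000000034 237.2 128.2
strip ((558.5350952148438, -275.323974609375), (13.511885643005371, 228.2061309814453), 5.868439197540283)
strip ((469.2321472167969, -285.2553405761719), (11.736656188964844, 226.38168334960938), 5.630768299102783)
0.1 pos [229.9 634.2 230.5] xax [-0.94   0.341 -0.   ] zax [-0.    -0.001 -1.   ] yaw 160.07 F [ 1.3  0.  -0. ] gap 85.6 gf 0.0
```

{"op": "step_arm", "data": {
  "deltas": [
    {"hand": 0,"rz": -6.64},
    {"hand": 0,"rz": -6.64},
    {"hand": 0,"rz": -6.65},
    {"hand": 0,"dx": -2.4,"dy": -2.34},
    {"hand": 0,"dx": -2.4,"dy": -2.34},
    {"hand": 0,"dx": -2.4,"dy": -2.34},
    {"hand": 0,"dx": -2.4,"dy": -2.34},
    {"hand": 0,"dx": -2.4,"dy": -2.34},
    {"hand": 0,"dx": -2.4,"dy": -2.34},
    {"hand": 0,"dx": -2.4,"dy": -2.34},
    {"hand": 0,"dx": -2.4,"dy": -2.34},
    {"hand": 0,"dx": -2.4,"dy": -2.34},
    {"hand": 0,"dx": -2.4,"dy": -2.34},
    {"hand": 0,"dx": -2.4,"dy": -2.34},
    {"hand": 0,"dx": -2.4,"dy": -2.34},
    {"hand": 0,"dx": -2.4,"dy": -2.34},
    {"hand": 0,"dx": -2.4,"dy": -2.34},
    {"hand": 0},
    {"hand": 0}
  ],
  "squeeze": 30
}}

```text
schema error: expected keys hand, dx, dy, dz, rx, ry, rz
```

```bash
python3 -c "
from h import *
st()"
```

```text
0.1 pos [229.9 634.2 230.5] xax [-0.94   0.341 -0.   ] zax [-0.    -0.001 -1.   ] yaw 160.07 F [ 1.3  0.  -0. ] gap 85.6 gf 0.0
```

All keys are required in each row.

{"op": "step_arm", "data": {
  "deltas": [
    {"hand": 0,"dx": 0,"dy": 0,"dz": 0,"rx": 0,"ry": 0,"rz": -6.64},
    {"hand": 0,"dx": 0,"dy": 0,"dz": 0,"rx": 0,"ry": 0,"rz": -6.64},
    {"hand": 0,"dx": 0,"dy": 0,"dz": 0,"rx": 0,"ry": 0,"rz": -6.65},
    {"hand": 0,"dx": -2.4,"dy": -2.34,"dz": 0,"rx": 0,"ry": 0,"rz": 0},
    {"hand": 0,"dx": -2.4,"dy": -2.34,"dz": 0,"rx": 0,"ry": 0,"rz": 0},
    {"hand": 0,"dx": -2.4,"dy": -2.34,"dz": 0,"rx": 0,"ry": 0,"rz": 0},
    {"hand": 0,"dx": -2.4,"dy": -2.34,"dz": 0,"rx": 0,"ry": 0,"rz": 0},
    {"hand": 0,"dx": -2.4,"dy": -2.34,"dz": 0,"rx": 0,"ry": 0,"rz": 0},
    {"hand": 0,"dx": -2.4,"dy": -2.34,"dz": 0,"rx": 0,"ry": 0,"rz": 0},
    {"hand": 0,"dx": -2.4,"dy": -2.34,"dz": 0,"rx": 0,"ry": 0,"rz": 0},
    {"hand": 0,"dx": -2.4,"dy": -2.34,"dz": 0,"rx": 0,"ry": 0,"rz": 0},
    {"hand": 0,"dx": -2.4,"dy": -2.34,"dz": 0,"rx": 0,"ry": 0,"rz": 0},
    {"hand": 0,"dx": -2.4,"dy": -2.34,"dz": 0,"rx": 0,"ry": 0,"rz": 0},
    {"hand": 0,"dx": -2.4,"dy": -2.34,"dz": 0,"rx": 0,"ry": 0,"rz": 0},
    {"hand": 0,"dx": -2.4,"dy": -2.34,"dz": 0,"rx": 0,"ry": 0,"rz": 0},
    {"hand": 0,"dx": -2.4,"dy": -2.34,"dz": 0,"rx": 0,"ry": 0,"rz": 0},
    {"hand": 0,"dx": -2.4,"dy": -2.34,"dz": 0,"rx": 0,"ry": 0,"rz": 0},
    {"hand": 0,"dx": 0,"dy": 0,"dz": 0,"rx": 0,"ry": 0,"rz": 0},
    {"hand": 0,"dx": 0,"dy": 0,"dz": 0,"rx": 0,"ry": 0,"rz": 0}
  ],
  "squeeze": 30
}}

```text
clock: 1.68
position: [0.5675, 0.3044, 0.2307]
tool_rot: [-0.0, 0.002, 1.0, -0.001]
force: [-1.1, 0.9, -0.7]
finger_gap: 0.0428
grasp_force: 0.0
```

```bash
python3 -c "
from h import *
st()"
```

```text
1.6833 pos [567.5 304.4 230.7] xax [-1.     0.005  0.   ] zax [-0.    -0.001 -1.   ] yaw 179.74 F [-1.1  0.9 -0.7] gap 42.8 gf 0.0
```

{"op": "step_arm", "data": {
  "deltas": [
    {"hand": 0,"dx": 0.25,"dy": 0.21,"dz": 1.5,"rx": 0,"ry": 0,"rz": 0},
    {"hand": 0,"dx": 0,"dy": 0,"dz": 2.5,"rx": 0,"ry": 0,"rz": 0},
    {"hand": 0,"dx": 0,"dy": 0,"dz": 2.5,"rx": 0,"ry": 0,"rz": 0},
    {"hand": 0,"dx": 0,"dy": 0,"dz": 2.5,"rx": 0,"ry": 0,"rz": 0},
    {"hand": 0,"dx": 0,"dy": 0,"dz": 2.5,"rx": 0,"ry": 0,"rz": 0},
    {"hand": 0,"dx": 0,"dy": 0,"dz": 2,"rx": 0,"ry": 0,"rz": 0},
    {"hand": 0,"dx": 0,"dy": 0,"dz": 1.5,"rx": 0,"ry": 0,"rz": 0},
    {"hand": 0,"dx": 0,"dy": 0,"dz": 1.5,"rx": 0,"ry": 0,"rz": 0},
    {"hand": 0,"dx": 0,"dy": 0,"dz": 1.5,"rx": 0,"ry": 0,"rz": 0},
    {"hand": 0,"dx": 0,"dy": 0,"dz": 1.2,"rx": 0,"ry": 0,"rz": 0},
    {"hand": 0,"dx": 0,"dy": 0,"dz": 0,"rx": 0,"ry": 0,"rz": 0},
    {"hand": 0,"dx": 0,"dy": 0,"dz": 0,"rx": 0,"ry": 0,"rz": 0}
  ]
}}

```text
clock: 2.68
position: [0.5627, 0.3097, 0.0389]
tool_rot: [-0.001, -0.001, 1.0, -0.0]
force: [-0.2, 0.1, 0.7]
finger_gap: 0.043
grasp_force: 0.0
```

Run:
```python
from h import *
st()
im=snapshot("side")[250:420,200:400]
cv2.imwrite("pics/s1.png",cv2.resize(im[:,:,::-1],None,fx=3.5,fy=3.5))
```

```text
2.6833 pos [562.7 309.7  38.9] xax [-1.    -0.001  0.001] zax [-0.001 -0.    -1.   ] yaw -179.94 F [-0.2  0.1  0.7] gap 43.0 gf 0.0
```

View pics/s1.png

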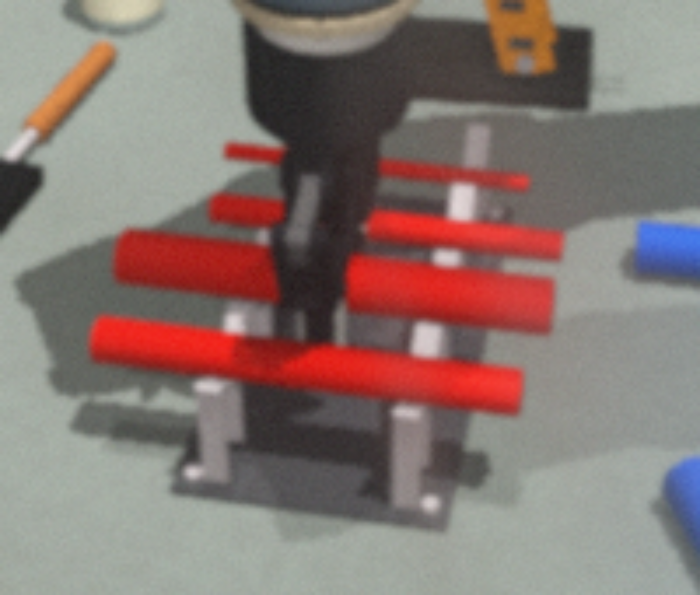

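The fingers straddle rod28 (the second rod, at crop pixel (310,290)) between the strips. I nudge to centre and close.

{"op": "step_arm", "data": {
  "deltas": [
    {"hand": 0,"dx": -0.15,"dy": -0.22,"dz": 0,"rx": 0,"ry": 0,"rz": 0},
    {"hand": 0,"dx": 0,"dy": 0,"dz": 0,"rx": 0,"ry": 0,"rz": 0},
    {"hand": -0.2,"dx": 0,"dy": 0,"dz": 0,"rx": 0,"ry": 0,"rz": 0},
    {"hand": -0.6,"dx": 0,"dy": 0,"dz": 0,"rx": 0,"ry": 0,"rz": 0},
    {"hand": -0.6,"dx": 0,"dy": 0,"dz": 0,"rx": 0,"ry": 0,"rz": 0},
    {"hand": -0.6,"dx": 0,"dy": 0,"dz": 0,"rx": 0,"ry": 0,"rz": 0},
    {"hand": -0.6,"dx": 0,"dy": 0,"dz": 0,"rx": 0,"ry": 0,"rz": 0}
  ],
  "squeeze": 40
}}

```text
clock: 3.32
position: [0.5655, 0.3053, 0.0402]
tool_rot: [0.0, 0.001, 1.0, -0.001]
force: [-1.6, -5.9, 7.5]
finger_gap: 0.0268
grasp_force: 39.0
```

Run:
```python
from h import *
st()
```

```text
3.3167 pos [565.5 305.3  40.2] xax [-1.     0.001 -0.001] zax [ 0.001 -0.002 -1.   ] yaw 179.93 F [-1.6 -5.9  7.5] gap 26.8 gf 39.0
```

{"op": "step_arm", "data": {
  "deltas": [
    {"hand": -0.6,"dx": 0,"dy": 0,"dz": -0.5,"rx": 0,"ry": 0,"rz": 0},
    {"hand": -0.6,"dx": 0,"dy": 0,"dz": -1,"rx": 0,"ry": 0,"rz": 0},
    {"hand": -0.6,"dx": 0,"dy": 0,"dz": -2,"rx": 0,"ry": 0,"rz": 0},
    {"hand": -0.6,"dx": 0,"dy": 0,"dz": -2.5,"rx": 0,"ry": 0,"rz": 0},
    {"hand": -0.6,"dx": 0,"dy": 0,"dz": -2.5,"rx": 0,"ry": 0,"rz": 0},
    {"hand": -0.6,"dx": 0,"dy": 0,"dz": -2.5,"rx": 0,"ry": 0,"rz": 0},
    {"hand": -0.6,"dx": 0,"dy": 0,"dz": -2.5,"rx": 0,"ry": 0,"rz": 0},
    {"hand": -0.6,"dx": 0,"dy": 0,"dz": -2.5,"rx": 0,"ry": 0,"rz": 0},
    {"hand": -0.6,"dx": 0,"dy": 0,"dz": -2.5,"rx": 0,"ry": 0,"rz": 0},
    {"hand": -0.6,"dx": 0,"dy": 0,"dz": -1.5,"rx": 0,"ry": 0,"rz": 0},
    {"hand": -0.6,"dx": 0,"dy": 0,"dz": 0,"rx": 0,"ry": 0,"rz": 0}
  ]
}}

```text
clock: 4.23
position: [0.5662, 0.308, 0.2438]
tool_rot: [0.003, -0.0, 1.0, 0.002]
force: [0.5, -0.2, -3.9]
finger_gap: 0.0268
grasp_force: 39.9
```

{"op": "step_arm", "data": {
  "deltas": [
    {"hand": -0.6,"dx": 0.33,"dy": -1.5,"dz": 0,"rx": 0,"ry": 0,"rz": 0},
    {"hand": -0.6,"dx": 0.33,"dy": -2.9,"dz": 0,"rx": 0,"ry": 0,"rz": 0},
    {"hand": -0.6,"dx": 0.33,"dy": -2.9,"dz": 0,"rx": 0,"ry": 0,"rz": 0},
    {"hand": -0.6,"dx": 0.33,"dy": -2.9,"dz": 0,"rx": 0,"ry": 0,"rz": 0},
    {"hand": -0.6,"dx": 0.33,"dy": -2.9,"dz": 0,"rx": 0,"ry": 0,"rz": 0},
    {"hand": -0.6,"dx": 0.33,"dy": -2.9,"dz": 0,"rx": 0,"ry": 0,"rz": 0},
    {"hand": -0.6,"dx": 0.33,"dy": -2.9,"dz": 0,"rx": 0,"ry": 0,"rz": 0},
    {"hand": -0.6,"dx": 0.33,"dy": -2.9,"dz": 0,"rx": 0,"ry": 0,"rz": 0},
    {"hand": -0.6,"dx": 0.33,"dy": -2.9,"dz": 0,"rx": 0,"ry": 0,"rz": 0},
    {"hand": -0.6,"dx": 0.33,"dy": -2.9,"dz": 0,"rx": 0,"ry": 0,"rz": 0},
    {"hand": -0.6,"dx": 0.33,"dy": -2.9,"dz": 0,"rx": 0,"ry": 0,"rz": 0},
    {"hand": -0.6,"dx": 0.33,"dy": -2.9,"dz": 0,"rx": 0,"ry": 0,"rz": 0},
    {"hand": -0.6,"dx": 0.33,"dy": -2.9,"dz": 0,"rx": 0,"ry": 0,"rz": 0},
    {"hand": -0.6,"dx": 0.33,"dy": -2.9,"dz": 0,"rx": 0,"ry": 0,"rz": 0},
    {"hand": -0.6,"dx": 0.33,"dy": -2.9,"dz": 0,"rx": 0,"ry": 0,"rz": 0},
    {"hand": -0.6,"dx": 0.33,"dy": -2.9,"dz": 0,"rx": 0,"ry": 0,"rz": 0},
    {"hand": -0.6,"dx": 0.33,"dy": -2.9,"dz": 0,"rx": 0,"ry": 0,"rz": 0},
    {"hand": -0.6,"dx": 0.33,"dy": -2.3,"dz": 0,"rx": 0,"ry": 0,"rz": 0},
    {"hand": -0.6,"dx": 0,"dy": 0,"dz": 0,"rx": 0,"ry": 0,"rz": -5.7},
    {"hand": -0.6,"dx": 0,"dy": 0,"dz": 0,"rx": 0,"ry": 0,"rz": 0}
  ]
}}

```text
clock: 5.9
position: [0.5046, -0.1964, 0.2384]
tool_rot: [-0.001, -0.051, 0.999, 0.0]
force: [-0.6, 2.0, -3.8]
finger_gap: 0.0268
grasp_force: 40.1
```

{"op": "step_arm", "data": {
  "deltas": [
    {"hand": -0.6,"dx": 0,"dy": 0,"dz": 0,"rx": 0,"ry": 0,"rz": 0},
    {"hand": -0.6,"dx": 0,"dy": 0,"dz": 0,"rx": 0,"ry": 0,"rz": 0}
  ]
}}

```text
clock: 6.07
position: [0.5057, -0.1938, 0.2389]
tool_rot: [-0.0, -0.049, 0.999, 0.0]
force: [0.2, 0.7, -3.7]
finger_gap: 0.0269
grasp_force: 40.1
```

Run:
```python
from h import *
s,M=st()
im=snapshot("top"); cv2.imwrite("pics/t2.png",im[150:330,350:520][:,:,::-1].repeat(3,0).repeat(3,1))
s,M=st()
```

```text
6.0667 pos [ 505.7 -193.8  238.9] xax [-0.995 -0.098  0.001] zax [-0.001  0.001 -1.   ] yaw -174.36 F [ 0.2  0.7 -3.7] gap 26.9 gf 40.1
6.1167 pos [ 505.8 -193.8  239. ] xax [-0.995 -0.099  0.   ] zax [-0.     0.001 -1.   ] yaw -174.32 F [-0.1  0.2 -4.4] gap 26.9 gf 40.1
```

View pics/t2.png

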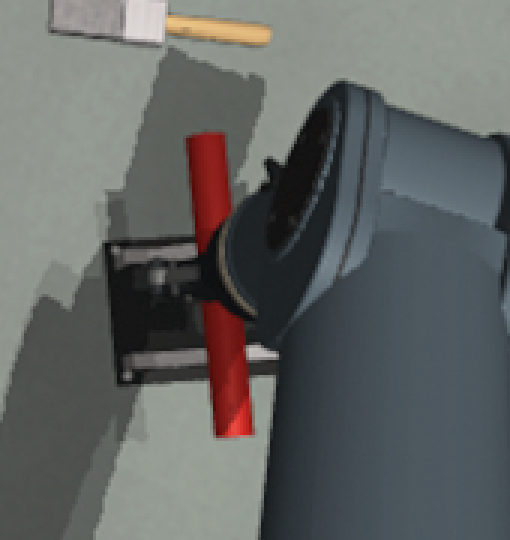

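Rod28 is held centrally and turned with the rest. Descend to just above the notch.

{"op": "step_arm", "data": {
  "deltas": [
    {"hand": -0.6,"dx": 0,"dy": -0.26,"dz": 1.5,"rx": 0,"ry": 0,"rz": 0},
    {"hand": -0.6,"dx": 0,"dy": 0,"dz": 2.5,"rx": 0,"ry": 0,"rz": 0},
    {"hand": -0.6,"dx": 0,"dy": 0,"dz": 2.5,"rx": 0,"ry": 0,"rz": 0},
    {"hand": -0.6,"dx": 0,"dy": 0,"dz": 2.5,"rx": 0,"ry": 0,"rz": 0},
    {"hand": -0.6,"dx": 0,"dy": 0,"dz": 2.5,"rx": 0,"ry": 0,"rz": 0},
    {"hand": -0.6,"dx": 0,"dy": 0,"dz": 2.5,"rx": 0,"ry": 0,"rz": 0},
    {"hand": -0.6,"dx": 0,"dy": 0,"dz": 2,"rx": 0,"ry": 0,"rz": 0},
    {"hand": -0.6,"dx": 0,"dy": 0,"dz": 1.5,"rx": 0,"ry": 0,"rz": 0},
    {"hand": -0.6,"dx": 0,"dy": 0,"dz": 1,"rx": 0,"ry": 0,"rz": 0},
    {"hand": -0.6,"dx": 0,"dy": 0,"dz": 0.5,"rx": 0,"ry": 0,"rz": 0},
    {"hand": -0.6,"dx": 0,"dy": 0,"dz": 0,"rx": 0,"ry": 0,"rz": 0},
    {"hand": -0.6,"dx": 0,"dy": 0,"dz": 0,"rx": 0,"ry": 0,"rz": 0},
    {"hand": -0.6,"dx": 0,"dy": 0,"dz": 0,"rx": 0,"ry": 0,"rz": 0}
  ]
}}

```text
clock: 7.2
position: [0.5066, -0.1978, 0.0502]
tool_rot: [0.001, -0.05, 0.999, -0.0]
force: [0.5, 0.0, -4.6]
finger_gap: 0.0268
grasp_force: 40.2
```

Run:
```python
from h import *
st()
```

```text
7.2 pos [ 506.6 -197.8   50.2] xax [-0.995 -0.099 -0.001] zax [ 0.002 -0.    -1.   ] yaw -174.3 F [ 0.5  0.  -4.6] gap 26.8 gf 40.2
```

{"op": "step_arm", "data": {
  "deltas": [
    {"hand": -0.6,"dx": 0,"dy": 0.1,"dz": 0.4,"rx": 0,"ry": 0,"rz": 0},
    {"hand": -0.6,"dx": 0,"dy": 0,"dz": 0.2,"rx": 0,"ry": 0,"rz": 0},
    {"hand": -0.6,"dx": 0,"dy": 0,"dz": 0.1,"rx": 0,"ry": 0,"rz": 0},
    {"hand": -0.6,"dx": 0,"dy": 0,"dz": 0.1,"rx": 0,"ry": 0,"rz": 0},
    {"hand": -0.6,"dx": 0,"dy": 0,"dz": 0.1,"rx": 0,"ry": 0,"rz": 0},
    {"hand": -0.6,"dx": 0,"dy": 0,"dz": 0,"rx": 0,"ry": 0,"rz": 0},
    {"hand": -0.6,"dx": 0,"dy": 0,"dz": 0,"rx": 0,"ry": 0,"rz": 0}
  ]
}}

```text
clock: 7.78
position: [0.5059, -0.1967, 0.0415]
tool_rot: [0.0, -0.05, 0.999, -0.0]
force: [-3.9, 2.7, 13.5]
finger_gap: 0.0269
grasp_force: 41.8
```

{"op": "step_arm", "data": {
  "deltas": [
    {"hand": -0.3,"dx": 0,"dy": 0,"dz": 0,"rx": 0,"ry": 0,"rz": 0},
    {"hand": -0.1,"dx": 0,"dy": 0,"dz": 0,"rx": 0,"ry": 0,"rz": 0},
    {"hand": -0.1,"dx": 0,"dy": 0,"dz": 0,"rx": 0,"ry": 0,"rz": 0},
    {"hand": -0.1,"dx": 0,"dy": 0,"dz": 0,"rx": 0,"ry": 0,"rz": 0},
    {"hand": -0.1,"dx": 0,"dy": 0,"dz": -0.5,"rx": 0,"ry": 0,"rz": 0},
    {"hand": -0.1,"dx": 0,"dy": 0,"dz": -1,"rx": 0,"ry": 0,"rz": 0},
    {"hand": -0.1,"dx": 0,"dy": 0,"dz": -2,"rx": 0,"ry": 0,"rz": 0},
    {"hand": -0.1,"dx": 0,"dy": 0,"dz": -2.5,"rx": 0,"ry": 0,"rz": 0},
    {"hand": -0.1,"dx": 0,"dy": 0,"dz": -2.5,"rx": 0,"ry": 0,"rz": 0},
    {"hand": -0.1,"dx": 0,"dy": 0,"dz": -2.5,"rx": 0,"ry": 0,"rz": 0},
    {"hand": -0.1,"dx": 0,"dy": 0,"dz": -2.5,"rx": 0,"ry": 0,"rz": 0},
    {"hand": -0.1,"dx": 0,"dy": 0,"dz": -2.5,"rx": 0,"ry": 0,"rz": 0},
    {"hand": -0.1,"dx": 0,"dy": 0,"dz": -2.5,"rx": 0,"ry": 0,"rz": 0},
    {"hand": -0.1,"dx": 0,"dy": 0,"dz": -1.5,"rx": 0,"ry": 0,"rz": 0},
    {"hand": -0.1,"dx": 0,"dy": 0,"dz": 0,"rx": 0,"ry": 0,"rz": 5.7}
  ]
}}

```text
clock: 9.03
position: [0.5072, -0.1974, 0.2449]
tool_rot: [0.003, -0.001, 1.0, -0.001]
force: [1.0, 0.2, 0.3]
finger_gap: 0.0384
grasp_force: 0.0
```

{"op": "step_arm", "data": {
  "deltas": [
    {"hand": -0.1,"dx": -0.3,"dy": 1.7,"dz": 0,"rx": 0,"ry": 0,"rz": 0},
    {"hand": -0.1,"dx": -0.3,"dy": 2.9,"dz": 0,"rx": 0,"ry": 0,"rz": 0},
    {"hand": -0.1,"dx": -0.3,"dy": 2.9,"dz": 0,"rx": 0,"ry": 0,"rz": 0},
    {"hand": -0.1,"dx": -0.3,"dy": 2.9,"dz": 0,"rx": 0,"ry": 0,"rz": 0},
    {"hand": -0.1,"dx": -0.3,"dy": 2.9,"dz": 0,"rx": 0,"ry": 0,"rz": 0},
    {"hand": -0.1,"dx": -0.3,"dy": 2.9,"dz": 0,"rx": 0,"ry": 0,"rz": 0},
    {"hand": -0.1,"dx": -0.3,"dy": 2.9,"dz": 0,"rx": 0,"ry": 0,"rz": 0},
    {"hand": -0.1,"dx": -0.3,"dy": 2.9,"dz": 0,"rx": 0,"ry": 0,"rz": 0},
    {"hand": -0.1,"dx": -0.3,"dy": 2.9,"dz": 0,"rx": 0,"ry": 0,"rz": 0},
    {"hand": -0.1,"dx": -0.3,"dy": 2.9,"dz": 0,"rx": 0,"ry": 0,"rz": 0},
    {"hand": -0.1,"dx": -0.3,"dy": 2.9,"dz": 0,"rx": 0,"ry": 0,"rz": 0},
    {"hand": -0.1,"dx": -0.3,"dy": 2.9,"dz": 0,"rx": 0,"ry": 0,"rz": 0},
    {"hand": -0.1,"dx": -0.3,"dy": 2.9,"dz": 0,"rx": 0,"ry": 0,"rz": 0},
    {"hand": -0.1,"dx": -0.3,"dy": 2.9,"dz": 0,"rx": 0,"ry": 0,"rz": 0},
    {"hand": -0.1,"dx": -0.3,"dy": 2.9,"dz": 0,"rx": 0,"ry": 0,"rz": 0},
    {"hand": -0.1,"dx": -0.3,"dy": 2.9,"dz": 0,"rx": 0,"ry": 0,"rz": 0},
    {"hand": -0.1,"dx": -0.3,"dy": 2.9,"dz": 0,"rx": 0,"ry": 0,"rz": 0},
    {"hand": -0.1,"dx": -0.3,"dy": 2.9,"dz": 0,"rx": 0,"ry": 0,"rz": 0},
    {"hand": -0.1,"dx": -0.3,"dy": 2.9,"dz": 0,"rx": 0,"ry": 0,"rz": 0},
    {"hand": -0.1,"dx": -0.3,"dy": 1.9,"dz": 0,"rx": 0,"ry": 0,"rz": 0}
  ]
}}

```text
clock: 10.7
position: [0.5649, 0.3647, 0.2412]
tool_rot: [-0.0, -0.001, 1.0, 0.001]
force: [-0.1, 0.3, -0.3]
finger_gap: 0.0385
grasp_force: 0.0
```

{"op": "step_arm", "data": {
  "deltas": [
    {"hand": -0.1,"dx": 0,"dy": 0,"dz": 0,"rx": 0,"ry": 0,"rz": 0},
    {"hand": -0.1,"dx": 0,"dy": 0,"dz": 0,"rx": 0,"ry": 0,"rz": 0},
    {"hand": -0.1,"dx": 0,"dy": 0,"dz": 0,"rx": 0,"ry": 0,"rz": 0}
  ]
}}

```text
clock: 10.95
position: [0.566, 0.3602, 0.2408]
tool_rot: [0.0, 0.0, 1.0, -0.0]
force: [0.6, -0.4, 0.7]
finger_gap: 0.0385
grasp_force: 0.0
```

Run:
```python
from h import *
st()
im=snapshot("top")
print(rods(im,(370,170,500,310)))
cv2.imwrite("pics/t3.png",im[150:330,350:520][:,:,::-1].repeat(3,0).repeat(3,1))
```

```text
10.95 pos [566.  360.2 240.8] xax [-1.     0.001 -0.   ] zax [ 0.    -0.001 -1.   ] yaw 179.96 F [ 0.6 -0.4  0.7] gap 38.5 gf 0.0
[[ 506.4 -195.9  215.4   28.3    5.6]]
```

View pics/t3.png

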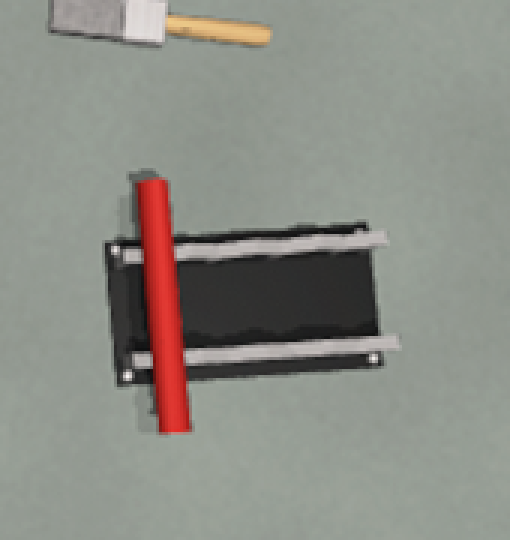

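Rod28 lies in the end notch nearest the burner, at (165,305) in the crop, parallel to the rest and centred. Next, rod22.

{"op": "step_arm", "data": {
  "deltas": [
    {"hand": -0.1,"dx": 0,"dy": 0.2,"dz": 1.5,"rx": 0,"ry": 0,"rz": 0},
    {"hand": -0.1,"dx": 0,"dy": 0,"dz": 2.5,"rx": 0,"ry": 0,"rz": 0},
    {"hand": -0.1,"dx": 0,"dy": 0,"dz": 2.5,"rx": 0,"ry": 0,"rz": 0},
    {"hand": -0.1,"dx": 0,"dy": 0,"dz": 2.5,"rx": 0,"ry": 0,"rz": 0},
    {"hand": -0.1,"dx": 0,"dy": 0,"dz": 2.5,"rx": 0,"ry": 0,"rz": 0},
    {"hand": -0.1,"dx": 0,"dy": 0,"dz": 2.5,"rx": 0,"ry": 0,"rz": 0},
    {"hand": -0.1,"dx": 0,"dy": 0,"dz": 2,"rx": 0,"ry": 0,"rz": 0},
    {"hand": -0.1,"dx": 0,"dy": 0,"dz": 1.5,"rx": 0,"ry": 0,"rz": 0},
    {"hand": -0.1,"dx": 0,"dy": 0,"dz": 1.5,"rx": 0,"ry": 0,"rz": 0},
    {"hand": -0.1,"dx": 0,"dy": 0,"dz": 1,"rx": 0,"ry": 0,"rz": 0},
    {"hand": -0.1,"dx": 0,"dy": 0,"dz": 0.5,"rx": 0,"ry": 0,"rz": 0},
    {"hand": -0.1,"dx": 0,"dy": 0,"dz": 0,"rx": 0,"ry": 0,"rz": 0},
    {"hand": -0.1,"dx": 0,"dy": 0,"dz": 0,"rx": 0,"ry": 0,"rz": 0},
    {"hand": -0.1,"dx": 0,"dy": 0,"dz": 0,"rx": 0,"ry": 0,"rz": 0}
  ]
}}

```text
clock: 12.17
position: [0.5664, 0.3634, 0.0364]
tool_rot: [0.001, 0.0, 1.0, 0.0]
force: [-0.4, -0.1, 0.4]
finger_gap: 0.0387
grasp_force: 0.0
```

{"op": "step_arm", "data": {
  "deltas": [
    {"hand": -0.3,"dx": 0,"dy": 0,"dz": 0,"rx": 0,"ry": 0,"rz": 0},
    {"hand": -0.7,"dx": 0,"dy": 0,"dz": 0,"rx": 0,"ry": 0,"rz": 0},
    {"hand": -0.7,"dx": 0,"dy": 0,"dz": 0,"rx": 0,"ry": 0,"rz": 0},
    {"hand": -0.7,"dx": 0,"dy": 0,"dz": 0,"rx": 0,"ry": 0,"rz": 0},
    {"hand": -0.7,"dx": 0,"dy": 0,"dz": 0,"rx": 0,"ry": 0,"rz": 0}
  ]
}}

```text
clock: 12.58
position: [0.5664, 0.3613, 0.0364]
tool_rot: [0.0, 0.001, 1.0, -0.001]
force: [-1.8, -6.2, 7.4]
finger_gap: 0.0209
grasp_force: 38.8
```

{"op": "step_arm", "data": {
  "deltas": [
    {"hand": -0.7,"dx": 0,"dy": 0,"dz": -0.5,"rx": 0,"ry": 0,"rz": 0},
    {"hand": -0.7,"dx": 0,"dy": 0,"dz": -1,"rx": 0,"ry": 0,"rz": 0},
    {"hand": -0.7,"dx": 0,"dy": 0,"dz": -2,"rx": 0,"ry": 0,"rz": 0},
    {"hand": -0.7,"dx": 0,"dy": 0,"dz": -2.5,"rx": 0,"ry": 0,"rz": 0},
    {"hand": -0.7,"dx": 0,"dy": 0,"dz": -2.5,"rx": 0,"ry": 0,"rz": 0},
    {"hand": -0.7,"dx": 0,"dy": 0,"dz": -2.5,"rx": 0,"ry": 0,"rz": 0},
    {"hand": -0.7,"dx": 0,"dy": 0,"dz": -2.5,"rx": 0,"ry": 0,"rz": 0},
    {"hand": -0.7,"dx": 0,"dy": 0,"dz": -2.5,"rx": 0,"ry": 0,"rz": 0},
    {"hand": -0.7,"dx": 0,"dy": 0,"dz": -2.5,"rx": 0,"ry": 0,"rz": 0},
    {"hand": -0.7,"dx": 0,"dy": 0,"dz": -2,"rx": 0,"ry": 0,"rz": 0},
    {"hand": -0.7,"dx": 0,"dy": 0,"dz": 0,"rx": 0,"ry": 0,"rz": 0},
    {"hand": -0.7,"dx": 0,"dy": 0,"dz": 0,"rx": 0,"ry": 0,"rz": 0}
  ]
}}

```text
clock: 13.58
position: [0.5661, 0.364, 0.2423]
tool_rot: [0.001, -0.0, 1.0, 0.001]
force: [-1.0, 0.1, -2.3]
finger_gap: 0.0205
grasp_force: 39.2
```

{"op": "step_arm", "data": {
  "deltas": [
    {"hand": -0.7,"dx": 0.25,"dy": -1.7,"dz": 0,"rx": 0,"ry": 0,"rz": 0},
    {"hand": -0.7,"dx": 0.25,"dy": -2.9,"dz": 0,"rx": 0,"ry": 0,"rz": 0},
    {"hand": -0.7,"dx": 0.25,"dy": -2.9,"dz": 0,"rx": 0,"ry": 0,"rz": 0},
    {"hand": -0.7,"dx": 0.25,"dy": -2.9,"dz": 0,"rx": 0,"ry": 0,"rz": 0},
    {"hand": -0.7,"dx": 0.25,"dy": -2.9,"dz": 0,"rx": 0,"ry": 0,"rz": 0},
    {"hand": -0.7,"dx": 0.25,"dy": -2.9,"dz": 0,"rx": 0,"ry": 0,"rz": 0},
    {"hand": -0.7,"dx": 0.25,"dy": -2.9,"dz": 0,"rx": 0,"ry": 0,"rz": 0},
    {"hand": -0.7,"dx": 0.25,"dy": -2.9,"dz": 0,"rx": 0,"ry": 0,"rz": 0},
    {"hand": -0.7,"dx": 0.25,"dy": -2.9,"dz": 0,"rx": 0,"ry": 0,"rz": 0},
    {"hand": -0.7,"dx": 0.25,"dy": -2.9,"dz": 0,"rx": 0,"ry": 0,"rz": 0},
    {"hand": -0.7,"dx": 0.25,"dy": -2.9,"dz": 0,"rx": 0,"ry": 0,"rz": 0},
    {"hand": -0.7,"dx": 0.25,"dy": -2.9,"dz": 0,"rx": 0,"ry": 0,"rz": 0},
    {"hand": -0.7,"dx": 0.25,"dy": -2.9,"dz": 0,"rx": 0,"ry": 0,"rz": 0},
    {"hand": -0.7,"dx": 0.25,"dy": -2.9,"dz": 0,"rx": 0,"ry": 0,"rz": 0},
    {"hand": -0.7,"dx": 0.25,"dy": -2.9,"dz": 0,"rx": 0,"ry": 0,"rz": 0},
    {"hand": -0.7,"dx": 0.25,"dy": -2.9,"dz": 0,"rx": 0,"ry": 0,"rz": 0},
    {"hand": -0.7,"dx": 0.25,"dy": -2.9,"dz": 0,"rx": 0,"ry": 0,"rz": 0},
    {"hand": -0.7,"dx": 0.25,"dy": -2.9,"dz": 0,"rx": 0,"ry": 0,"rz": 0},
    {"hand": -0.7,"dx": 0.25,"dy": -2.9,"dz": 0,"rx": 0,"ry": 0,"rz": 0},
    {"hand": -0.7,"dx": 0.25,"dy": -2.9,"dz": 0,"rx": 0,"ry": 0,"rz": 0}
  ]
}}

```text
clock: 15.25
position: [0.5149, -0.2056, 0.2394]
tool_rot: [-0.001, -0.0, 1.0, 0.0]
force: [1.0, 0.5, -0.5]
finger_gap: 0.0206
grasp_force: 39.3
```

{"op": "step_arm", "data": {
  "deltas": [
    {"hand": -0.7,"dx": 0.25,"dy": -2.9,"dz": 0,"rx": 0,"ry": 0,"rz": 0},
    {"hand": -0.7,"dx": 0.25,"dy": -1.8,"dz": 0,"rx": 0,"ry": 0,"rz": 0},
    {"hand": -0.7,"dx": 0,"dy": 0,"dz": 0,"rx": 0,"ry": 0,"rz": -5.7},
    {"hand": -0.7,"dx": 0,"dy": 0,"dz": 0,"rx": 0,"ry": 0,"rz": 0},
    {"hand": -0.7,"dx": 0,"dy": 0,"dz": 0,"rx": 0,"ry": 0,"rz": 0},
    {"hand": -0.7,"dx": 0,"dy": 0,"dz": 0,"rx": 0,"ry": 0,"rz": 0}
  ]
}}

```text
clock: 15.75
position: [0.5109, -0.2506, 0.2398]
tool_rot: [-0.0, -0.049, 0.999, 0.0]
force: [0.6, -0.4, -1.6]
finger_gap: 0.0208
grasp_force: 39.3
```

{"op": "step_arm", "data": {
  "deltas": [
    {"hand": -0.7,"dx": 0,"dy": -0.15,"dz": 1.5,"rx": 0,"ry": 0,"rz": 0},
    {"hand": -0.7,"dx": 0,"dy": 0,"dz": 2.5,"rx": 0,"ry": 0,"rz": 0},
    {"hand": -0.7,"dx": 0,"dy": 0,"dz": 2.5,"rx": 0,"ry": 0,"rz": 0},
    {"hand": -0.7,"dx": 0,"dy": 0,"dz": 2.5,"rx": 0,"ry": 0,"rz": 0},
    {"hand": -0.7,"dx": 0,"dy": 0,"dz": 2.5,"rx": 0,"ry": 0,"rz": 0},
    {"hand": -0.7,"dx": 0,"dy": 0,"dz": 2.5,"rx": 0,"ry": 0,"rz": 0},
    {"hand": -0.7,"dx": 0,"dy": 0,"dz": 2,"rx": 0,"ry": 0,"rz": 0},
    {"hand": -0.7,"dx": 0,"dy": 0,"dz": 1.5,"rx": 0,"ry": 0,"rz": 0},
    {"hand": -0.7,"dx": 0,"dy": 0,"dz": 1,"rx": 0,"ry": 0,"rz": 0},
    {"hand": -0.7,"dx": 0,"dy": 0,"dz": 0.7,"rx": 0,"ry": 0,"rz": 0},
    {"hand": -0.7,"dx": 0,"dy": 0,"dz": 0.3,"rx": 0,"ry": 0,"rz": 0},
    {"hand": -0.7,"dx": 0,"dy": 0,"dz": 0,"rx": 0,"ry": 0,"rz": 0},
    {"hand": -0.7,"dx": 0,"dy": 0,"dz": 0,"rx": 0,"ry": 0,"rz": 0},
    {"hand": -0.7,"dx": 0,"dy": 0,"dz": 0,"rx": 0,"ry": 0,"rz": 0}
  ]
}}

```text
clock: 16.92
position: [0.5115, -0.2534, 0.0462]
tool_rot: [0.001, -0.05, 0.999, -0.0]
force: [-0.1, 0.0, -0.9]
finger_gap: 0.0212
grasp_force: 39.3
```

{"op": "step_arm", "data": {
  "deltas": [
    {"hand": -0.7,"dx": 0,"dy": 0.1,"dz": 0.4,"rx": 0,"ry": 0,"rz": 0},
    {"hand": -0.7,"dx": 0,"dy": 0,"dz": 0.2,"rx": 0,"ry": 0,"rz": 0},
    {"hand": -0.7,"dx": 0,"dy": 0,"dz": 0.1,"rx": 0,"ry": 0,"rz": 0},
    {"hand": -0.7,"dx": 0,"dy": 0,"dz": 0.1,"rx": 0,"ry": 0,"rz": 0},
    {"hand": -0.7,"dx": 0,"dy": 0,"dz": 0.1,"rx": 0,"ry": 0,"rz": 0},
    {"hand": -0.7,"dx": 0,"dy": 0,"dz": 0,"rx": 0,"ry": 0,"rz": 0},
    {"hand": -0.7,"dx": 0,"dy": 0,"dz": 0,"rx": 0,"ry": 0,"rz": 0}
  ]
}}

```text
clock: 17.5
position: [0.5109, -0.2521, 0.0374]
tool_rot: [0.0, -0.05, 0.999, -0.0]
force: [-3.9, 2.2, 13.9]
finger_gap: 0.0208
grasp_force: 40.7
```

{"op": "step_arm", "data": {
  "deltas": [
    {"hand": -0.4,"dx": 0,"dy": 0,"dz": 0,"rx": 0,"ry": 0,"rz": 0},
    {"hand": -0.25,"dx": 0,"dy": 0,"dz": 0,"rx": 0,"ry": 0,"rz": 0},
    {"hand": -0.25,"dx": 0,"dy": 0,"dz": 0,"rx": 0,"ry": 0,"rz": 0},
    {"hand": -0.25,"dx": 0,"dy": 0,"dz": 0,"rx": 0,"ry": 0,"rz": 0},
    {"hand": -0.25,"dx": 0,"dy": 0,"dz": -0.5,"rx": 0,"ry": 0,"rz": 0},
    {"hand": -0.25,"dx": 0,"dy": 0,"dz": -1,"rx": 0,"ry": 0,"rz": 0},
    {"hand": -0.25,"dx": 0,"dy": 0,"dz": -2,"rx": 0,"ry": 0,"rz": 0},
    {"hand": -0.25,"dx": 0,"dy": 0,"dz": -2.5,"rx": 0,"ry": 0,"rz": 0},
    {"hand": -0.25,"dx": 0,"dy": 0,"dz": -2.5,"rx": 0,"ry": 0,"rz": 0},
    {"hand": -0.25,"dx": 0,"dy": 0,"dz": -2.5,"rx": 0,"ry": 0,"rz": 0},
    {"hand": -0.25,"dx": 0,"dy": 0,"dz": -2.5,"rx": 0,"ry": 0,"rz": 0},
    {"hand": -0.25,"dx": 0,"dy": 0,"dz": -2.5,"rx": 0,"ry": 0,"rz": 0},
    {"hand": -0.25,"dx": 0,"dy": 0,"dz": -2.5,"rx": 0,"ry": 0,"rz": 0},
    {"hand": -0.25,"dx": 0,"dy": 0,"dz": -1.8,"rx": 0,"ry": 0,"rz": 0},
    {"hand": -0.25,"dx": 0,"dy": 0,"dz": 0,"rx": 0,"ry": 0,"rz": 5.7}
  ]
}}

```text
clock: 18.75
position: [0.5124, -0.2531, 0.2444]
tool_rot: [0.003, -0.001, 1.0, -0.001]
force: [0.6, 0.6, 0.1]
finger_gap: 0.0324
grasp_force: 0.0
```

{"op": "step_arm", "data": {
  "deltas": [
    {"hand": -0.25,"dx": -0.2,"dy": 1.7,"dz": 0,"rx": 0,"ry": 0,"rz": 0},
    {"hand": -0.25,"dx": -0.2,"dy": 2.9,"dz": 0,"rx": 0,"ry": 0,"rz": 0},
    {"hand": -0.25,"dx": -0.2,"dy": 2.9,"dz": 0,"rx": 0,"ry": 0,"rz": 0},
    {"hand": -0.25,"dx": -0.2,"dy": 2.9,"dz": 0,"rx": 0,"ry": 0,"rz": 0},
    {"hand": -0.25,"dx": -0.2,"dy": 2.9,"dz": 0,"rx": 0,"ry": 0,"rz": 0},
    {"hand": -0.25,"dx": -0.2,"dy": 2.9,"dz": 0,"rx": 0,"ry": 0,"rz": 0},
    {"hand": -0.25,"dx": -0.2,"dy": 2.9,"dz": 0,"rx": 0,"ry": 0,"rz": 0},
    {"hand": -0.25,"dx": -0.2,"dy": 2.9,"dz": 0,"rx": 0,"ry": 0,"rz": 0},
    {"hand": -0.25,"dx": -0.2,"dy": 2.9,"dz": 0,"rx": 0,"ry": 0,"rz": 0},
    {"hand": -0.25,"dx": -0.2,"dy": 2.9,"dz": 0,"rx": 0,"ry": 0,"rz": 0},
    {"hand": -0.25,"dx": -0.2,"dy": 2.9,"dz": 0,"rx": 0,"ry": 0,"rz": 0},
    {"hand": -0.25,"dx": -0.2,"dy": 2.9,"dz": 0,"rx": 0,"ry": 0,"rz": 0},
    {"hand": -0.25,"dx": -0.2,"dy": 2.9,"dz": 0,"rx": 0,"ry": 0,"rz": 0},
    {"hand": -0.25,"dx": -0.2,"dy": 2.9,"dz": 0,"rx": 0,"ry": 0,"rz": 0},
    {"hand": -0.25,"dx": -0.2,"dy": 2.9,"dz": 0,"rx": 0,"ry": 0,"rz": 0},
    {"hand": -0.25,"dx": -0.2,"dy": 2.9,"dz": 0,"rx": 0,"ry": 0,"rz": 0},
    {"hand": -0.25,"dx": -0.2,"dy": 2.9,"dz": 0,"rx": 0,"ry": 0,"rz": 0},
    {"hand": -0.25,"dx": -0.2,"dy": 2.1,"dz": 0,"rx": 0,"ry": 0,"rz": 0},
    {"hand": -0.25,"dx": -0.2,"dy": 0,"dz": 0,"rx": 0,"ry": 0,"rz": 0},
    {"hand": -0.25,"dx": -0.2,"dy": 0,"dz": 0,"rx": 0,"ry": 0,"rz": 0}
  ]
}}

```text
clock: 20.42
position: [0.5505, 0.2512, 0.2399]
tool_rot: [0.0, -0.001, 1.0, 0.0]
force: [0.3, -0.5, 0.2]
finger_gap: 0.0321
grasp_force: 0.0
```

{"op": "step_arm", "data": {
  "deltas": [
    {"hand": -0.25,"dx": 0,"dy": 0,"dz": 0,"rx": 0,"ry": 0,"rz": 0},
    {"hand": -0.25,"dx": 0,"dy": 0,"dz": 0,"rx": 0,"ry": 0,"rz": 0},
    {"hand": -0.25,"dx": 0,"dy": 0,"dz": 0,"rx": 0,"ry": 0,"rz": 0}
  ]
}}

```text
clock: 20.67
position: [0.551, 0.2484, 0.2396]
tool_rot: [0.0, 0.001, 1.0, -0.0]
force: [-0.3, -0.6, 0.0]
finger_gap: 0.0323
grasp_force: 0.0
```

Run:
```python
from h import *
st()
im=snapshot("top")
print(rods(im,(370,170,500,310),[.06,.056]))
print(rods(im,(150,160,290,290),[.052,.048]))
```

```text
20.6667 pos [551.  248.4 239.6] xax [-1.     0.002 -0.   ] zax [ 0. -0. -1.] yaw 179.9 F [-0.3 -0.6  0. ] gap 32.3 gf 0.0
[[ 505.9 -194.8  214.3   27.9    5.6]
 [ 510.4 -250.6  199.6   22.2    5.6]]
[[ 5.473e+02  2.505e+02  5.190e+01  1.540e+01  2.900e+00]
 [ 5.660e+02  1.938e+02  1.671e+02  1.000e+01 -1.000e-01]]
```

{"op": "step_arm", "data": {
  "deltas": [
    {"hand": -0.25,"dx": 0,"dy": 0.17,"dz": 1.5,"rx": 0,"ry": 0,"rz": 0},
    {"hand": -0.25,"dx": 0,"dy": 0,"dz": 2.5,"rx": 0,"ry": 0,"rz": 0},
    {"hand": -0.25,"dx": 0,"dy": 0,"dz": 2.5,"rx": 0,"ry": 0,"rz": 0},
    {"hand": -0.25,"dx": 0,"dy": 0,"dz": 2.5,"rx": 0,"ry": 0,"rz": 0},
    {"hand": -0.25,"dx": 0,"dy": 0,"dz": 2.5,"rx": 0,"ry": 0,"rz": 0},
    {"hand": -0.25,"dx": 0,"dy": 0,"dz": 2.5,"rx": 0,"ry": 0,"rz": 0},
    {"hand": -0.25,"dx": 0,"dy": 0,"dz": 2,"rx": 0,"ry": 0,"rz": 0},
    {"hand": -0.25,"dx": 0,"dy": 0,"dz": 1.5,"rx": 0,"ry": 0,"rz": 0},
    {"hand": -0.25,"dx": 0,"dy": 0,"dz": 1.5,"rx": 0,"ry": 0,"rz": 0},
    {"hand": -0.25,"dx": 0,"dy": 0,"dz": 1,"rx": 0,"ry": 0,"rz": 0},
    {"hand": -0.25,"dx": 0,"dy": 0,"dz": 0.7,"rx": 0,"ry": 0,"rz": 0},
    {"hand": -0.25,"dx": 0,"dy": 0,"dz": 0,"rx": 0,"ry": 0,"rz": 0},
    {"hand": -0.25,"dx": 0,"dy": 0,"dz": 0,"rx": 0,"ry": 0,"rz": 0},
    {"hand": -0.25,"dx": 0,"dy": 0,"dz": 0,"rx": 0,"ry": 0,"rz": 0},
    {"hand": -0.4,"dx": 0,"dy": 0,"dz": 0,"rx": 0,"ry": 0,"rz": 0},
    {"hand": -0.8,"dx": 0,"dy": 0,"dz": 0,"rx": 0,"ry": 0,"rz": 0},
    {"hand": -0.8,"dx": 0,"dy": 0,"dz": 0,"rx": 0,"ry": 0,"rz": 0},
    {"hand": -0.8,"dx": 0,"dy": 0,"dz": 0,"rx": 0,"ry": 0,"rz": 0},
    {"hand": -0.8,"dx": 0,"dy": 0,"dz": 0,"rx": 0,"ry": 0,"rz": 0}
  ],
  "squeeze": 30
}}

```text
clock: 22.3
position: [0.5514, 0.2493, 0.0332]
tool_rot: [0.0, 0.001, 1.0, -0.001]
force: [-0.7, -6.4, 6.4]
finger_gap: 0.015
grasp_force: 29.2
```

{"op": "step_arm", "data": {
  "deltas": [
    {"hand": -0.8,"dx": 0,"dy": 0,"dz": -0.5,"rx": 0,"ry": 0,"rz": 0},
    {"hand": -0.8,"dx": 0,"dy": 0,"dz": -1,"rx": 0,"ry": 0,"rz": 0},
    {"hand": -0.8,"dx": 0,"dy": 0,"dz": -2,"rx": 0,"ry": 0,"rz": 0},
    {"hand": -0.8,"dx": 0,"dy": 0,"dz": -2.5,"rx": 0,"ry": 0,"rz": 0},
    {"hand": -0.8,"dx": 0,"dy": 0,"dz": -2.5,"rx": 0,"ry": 0,"rz": 0},
    {"hand": -0.8,"dx": 0,"dy": 0,"dz": -2.5,"rx": 0,"ry": 0,"rz": 0},
    {"hand": -0.8,"dx": 0,"dy": 0,"dz": -2.5,"rx": 0,"ry": 0,"rz": 0},
    {"hand": -0.8,"dx": 0,"dy": 0,"dz": -2.5,"rx": 0,"ry": 0,"rz": 0},
    {"hand": -0.8,"dx": 0,"dy": 0,"dz": -2.5,"rx": 0,"ry": 0,"rz": 0},
    {"hand": -0.8,"dx": 0,"dy": 0,"dz": -2.2,"rx": 0,"ry": 0,"rz": 0},
    {"hand": -0.8,"dx": 0,"dy": 0,"dz": 0,"rx": 0,"ry": 0,"rz": 0},
    {"hand": -0.8,"dx": 0,"dy": 0,"dz": 0,"rx": 0,"ry": 0,"rz": 0}
  ]
}}

```text
clock: 23.3
position: [0.5513, 0.2522, 0.2415]
tool_rot: [0.002, -0.0, 1.0, 0.001]
force: [-1.0, -0.3, -1.1]
finger_gap: 0.0147
grasp_force: 29.3
```

{"op": "step_arm", "data": {
  "deltas": [
    {"hand": -0.8,"dx": 0.18,"dy": -1.7,"dz": 0,"rx": 0,"ry": 0,"rz": 0},
    {"hand": -0.8,"dx": 0.18,"dy": -2.9,"dz": 0,"rx": 0,"ry": 0,"rz": 0},
    {"hand": -0.8,"dx": 0.18,"dy": -2.9,"dz": 0,"rx": 0,"ry": 0,"rz": 0},
    {"hand": -0.8,"dx": 0.18,"dy": -2.9,"dz": 0,"rx": 0,"ry": 0,"rz": 0},
    {"hand": -0.8,"dx": 0.18,"dy": -2.9,"dz": 0,"rx": 0,"ry": 0,"rz": 0},
    {"hand": -0.8,"dx": 0.18,"dy": -2.9,"dz": 0,"rx": 0,"ry": 0,"rz": 0},
    {"hand": -0.8,"dx": 0.18,"dy": -2.9,"dz": 0,"rx": 0,"ry": 0,"rz": 0},
    {"hand": -0.8,"dx": 0.18,"dy": -2.9,"dz": 0,"rx": 0,"ry": 0,"rz": 0},
    {"hand": -0.8,"dx": 0.18,"dy": -2.9,"dz": 0,"rx": 0,"ry": 0,"rz": 0},
    {"hand": -0.8,"dx": 0.18,"dy": -2.9,"dz": 0,"rx": 0,"ry": 0,"rz": 0},
    {"hand": -0.8,"dx": 0.18,"dy": -2.9,"dz": 0,"rx": 0,"ry": 0,"rz": 0},
    {"hand": -0.8,"dx": 0.18,"dy": -2.9,"dz": 0,"rx": 0,"ry": 0,"rz": 0},
    {"hand": -0.8,"dx": 0.18,"dy": -2.9,"dz": 0,"rx": 0,"ry": 0,"rz": 0},
    {"hand": -0.8,"dx": 0.18,"dy": -2.9,"dz": 0,"rx": 0,"ry": 0,"rz": 0},
    {"hand": -0.8,"dx": 0.18,"dy": -2.9,"dz": 0,"rx": 0,"ry": 0,"rz": 0},
    {"hand": -0.8,"dx": 0.18,"dy": -2.9,"dz": 0,"rx": 0,"ry": 0,"rz": 0},
    {"hand": -0.8,"dx": 0.18,"dy": -2.9,"dz": 0,"rx": 0,"ry": 0,"rz": 0},
    {"hand": -0.8,"dx": 0.18,"dy": -2.9,"dz": 0,"rx": 0,"ry": 0,"rz": 0},
    {"hand": -0.8,"dx": 0.18,"dy": -2.9,"dz": 0,"rx": 0,"ry": 0,"rz": 0},
    {"hand": -0.8,"dx": 0.18,"dy": -1.8,"dz": 0,"rx": 0,"ry": 0,"rz": 0}
  ]
}}

```text
clock: 24.97
position: [0.5129, -0.3089, 0.2382]
tool_rot: [-0.001, 0.001, 1.0, -0.0]
force: [1.2, 0.2, -1.3]
finger_gap: 0.0149
grasp_force: 29.4
```

{"op": "step_arm", "data": {
  "deltas": [
    {"hand": -0.8,"dx": 0,"dy": 0,"dz": 0,"rx": 0,"ry": 0,"rz": -5.7},
    {"hand": -0.8,"dx": 0,"dy": 0,"dz": 0,"rx": 0,"ry": 0,"rz": 0},
    {"hand": -0.8,"dx": 0,"dy": 0,"dz": 0,"rx": 0,"ry": 0,"rz": 0},
    {"hand": -0.8,"dx": 0,"dy": 0,"dz": 0,"rx": 0,"ry": 0,"rz": 0}
  ]
}}

```text
clock: 25.3
position: [0.5147, -0.3045, 0.2388]
tool_rot: [-0.0, -0.049, 0.999, 0.001]
force: [-0.5, 0.3, -0.9]
finger_gap: 0.0148
grasp_force: 29.4
```

{"op": "step_arm", "data": {
  "deltas": [
    {"hand": -0.8,"dx": -0.15,"dy": -0.25,"dz": 1.5,"rx": 0,"ry": 0,"rz": 0},
    {"hand": -0.8,"dx": 0,"dy": 0,"dz": 2.5,"rx": 0,"ry": 0,"rz": 0},
    {"hand": -0.8,"dx": 0,"dy": 0,"dz": 2.5,"rx": 0,"ry": 0,"rz": 0},
    {"hand": -0.8,"dx": 0,"dy": 0,"dz": 2.5,"rx": 0,"ry": 0,"rz": 0},
    {"hand": -0.8,"dx": 0,"dy": 0,"dz": 2.5,"rx": 0,"ry": 0,"rz": 0},
    {"hand": -0.8,"dx": 0,"dy": 0,"dz": 2.5,"rx": 0,"ry": 0,"rz": 0},
    {"hand": -0.8,"dx": 0,"dy": 0,"dz": 2,"rx": 0,"ry": 0,"rz": 0},
    {"hand": -0.8,"dx": 0,"dy": 0,"dz": 1.5,"rx": 0,"ry": 0,"rz": 0},
    {"hand": -0.8,"dx": 0,"dy": 0,"dz": 1,"rx": 0,"ry": 0,"rz": 0},
    {"hand": -0.8,"dx": 0,"dy": 0,"dz": 0.7,"rx": 0,"ry": 0,"rz": 0},
    {"hand": -0.8,"dx": 0,"dy": 0,"dz": 0.4,"rx": 0,"ry": 0,"rz": 0},
    {"hand": -0.8,"dx": 0,"dy": 0,"dz": 0,"rx": 0,"ry": 0,"rz": 0},
    {"hand": -0.8,"dx": 0,"dy": 0,"dz": 0,"rx": 0,"ry": 0,"rz": 0},
    {"hand": -0.8,"dx": 0,"dy": 0,"dz": 0,"rx": 0,"ry": 0,"rz": 0}
  ]
}}

```text
clock: 26.47
position: [0.5171, -0.3081, 0.0442]
tool_rot: [0.001, -0.05, 0.999, -0.0]
force: [0.2, -0.3, -1.3]
finger_gap: 0.0152
grasp_force: 29.4
```

{"op": "step_arm", "data": {
  "deltas": [
    {"hand": -0.8,"dx": 0,"dy": 0.05,"dz": 0.5,"rx": 0,"ry": 0,"rz": 0},
    {"hand": -0.8,"dx": 0,"dy": 0,"dz": 0.2,"rx": 0,"ry": 0,"rz": 0},
    {"hand": -0.8,"dx": 0,"dy": 0,"dz": 0.1,"rx": 0,"ry": 0,"rz": 0},
    {"hand": -0.8,"dx": 0,"dy": 0,"dz": 0.1,"rx": 0,"ry": 0,"rz": 0},
    {"hand": -0.8,"dx": 0,"dy": 0,"dz": 0.1,"rx": 0,"ry": 0,"rz": 0},
    {"hand": -0.8,"dx": 0,"dy": 0,"dz": 0,"rx": 0,"ry": 0,"rz": 0},
    {"hand": -0.8,"dx": 0,"dy": 0,"dz": 0,"rx": 0,"ry": 0,"rz": 0}
  ]
}}

```text
clock: 27.05
position: [0.5166, -0.3073, 0.034]
tool_rot: [0.0, -0.05, 0.999, -0.0]
force: [-3.2, 1.3, 8.2]
finger_gap: 0.0148
grasp_force: 30.2
```

{"op": "step_arm", "data": {
  "deltas": [
    {"hand": -0.55,"dx": 0,"dy": 0,"dz": 0,"rx": 0,"ry": 0,"rz": 0},
    {"hand": -0.4,"dx": 0,"dy": 0,"dz": 0,"rx": 0,"ry": 0,"rz": 0},
    {"hand": -0.4,"dx": 0,"dy": 0,"dz": 0,"rx": 0,"ry": 0,"rz": 0},
    {"hand": -0.4,"dx": 0,"dy": 0,"dz": 0,"rx": 0,"ry": 0,"rz": 0},
    {"hand": -0.4,"dx": 0,"dy": 0,"dz": -0.5,"rx": 0,"ry": 0,"rz": 0},
    {"hand": -0.4,"dx": 0,"dy": 0,"dz": -1,"rx": 0,"ry": 0,"rz": 0},
    {"hand": -0.4,"dx": 0,"dy": 0,"dz": -2,"rx": 0,"ry": 0,"rz": 0},
    {"hand": -0.4,"dx": 0,"dy": 0,"dz": -2.5,"rx": 0,"ry": 0,"rz": 0},
    {"hand": -0.4,"dx": 0,"dy": 0,"dz": -2.5,"rx": 0,"ry": 0,"rz": 0},
    {"hand": -0.4,"dx": 0,"dy": 0,"dz": -2.5,"rx": 0,"ry": 0,"rz": 0},
    {"hand": -0.4,"dx": 0,"dy": 0,"dz": -2.5,"rx": 0,"ry": 0,"rz": 0},
    {"hand": -0.4,"dx": 0,"dy": 0,"dz": -2.5,"rx": 0,"ry": 0,"rz": 0},
    {"hand": -0.4,"dx": 0,"dy": 0,"dz": -2.5,"rx": 0,"ry": 0,"rz": 0},
    {"hand": -0.4,"dx": 0,"dy": 0,"dz": -2,"rx": 0,"ry": 0,"rz": 0},
    {"hand": -0.4,"dx": 0,"dy": 0,"dz": 0,"rx": 0,"ry": 0,"rz": 5.7}
  ]
}}

```text
clock: 28.3
position: [0.5181, -0.3085, 0.2439]
tool_rot: [0.003, -0.001, 1.0, -0.002]
force: [-0.4, 0.3, -0.1]
finger_gap: 0.0259
grasp_force: 0.0
```

{"op": "step_arm", "data": {
  "deltas": [
    {"hand": -0.4,"dx": -0.25,"dy": 1.7,"dz": 0,"rx": 0,"ry": 0,"rz": 0},
    {"hand": -0.4,"dx": -0.25,"dy": 2.9,"dz": 0,"rx": 0,"ry": 0,"rz": 0},
    {"hand": -0.4,"dx": -0.25,"dy": 2.9,"dz": 0,"rx": 0,"ry": 0,"rz": 0},
    {"hand": -0.4,"dx": -0.25,"dy": 2.9,"dz": 0,"rx": 0,"ry": 0,"rz": 0},
    {"hand": -0.4,"dx": -0.25,"dy": 2.9,"dz": 0,"rx": 0,"ry": 0,"rz": 0},
    {"hand": -0.4,"dx": -0.25,"dy": 2.9,"dz": 0,"rx": 0,"ry": 0,"rz": 0},
    {"hand": -0.4,"dx": -0.25,"dy": 2.9,"dz": 0,"rx": 0,"ry": 0,"rz": 0},
    {"hand": -0.4,"dx": -0.25,"dy": 2.9,"dz": 0,"rx": 0,"ry": 0,"rz": 0},
    {"hand": -0.4,"dx": -0.25,"dy": 2.9,"dz": 0,"rx": 0,"ry": 0,"rz": 0},
    {"hand": -0.4,"dx": -0.25,"dy": 2.9,"dz": 0,"rx": 0,"ry": 0,"rz": 0},
    {"hand": -0.4,"dx": -0.25,"dy": 2.9,"dz": 0,"rx": 0,"ry": 0,"rz": 0},
    {"hand": -0.4,"dx": -0.25,"dy": 2.9,"dz": 0,"rx": 0,"ry": 0,"rz": 0},
    {"hand": -0.4,"dx": -0.25,"dy": 2.9,"dz": 0,"rx": 0,"ry": 0,"rz": 0},
    {"hand": -0.4,"dx": -0.25,"dy": 2.9,"dz": 0,"rx": 0,"ry": 0,"rz": 0},
    {"hand": -0.4,"dx": -0.25,"dy": 2.9,"dz": 0,"rx": 0,"ry": 0,"rz": 0},
    {"hand": -0.4,"dx": -0.25,"dy": 2.9,"dz": 0,"rx": 0,"ry": 0,"rz": 0},
    {"hand": -0.4,"dx": -0.25,"dy": 2.9,"dz": 0,"rx": 0,"ry": 0,"rz": 0},
    {"hand": -0.4,"dx": -0.25,"dy": 2.1,"dz": 0,"rx": 0,"ry": 0,"rz": 0},
    {"hand": -0.4,"dx": -0.25,"dy": 0,"dz": 0,"rx": 0,"ry": 0,"rz": 0},
    {"hand": -0.4,"dx": -0.25,"dy": 0,"dz": 0,"rx": 0,"ry": 0,"rz": 0}
  ]
}}

```text
clock: 29.97
position: [0.5663, 0.1961, 0.2389]
tool_rot: [0.0, -0.001, 1.0, 0.0]
force: [-1.2, -0.9, -0.0]
finger_gap: 0.0258
grasp_force: 0.0
```

{"op": "step_arm", "data": {
  "deltas": [
    {"hand": -0.4,"dx": 0,"dy": 0,"dz": 0,"rx": 0,"ry": 0,"rz": 0},
    {"hand": -0.4,"dx": 0,"dy": 0,"dz": 0,"rx": 0,"ry": 0,"rz": 0},
    {"hand": -0.4,"dx": 0,"dy": 0,"dz": 0,"rx": 0,"ry": 0,"rz": 0}
  ]
}}

```text
clock: 30.22
position: [0.5667, 0.1933, 0.2386]
tool_rot: [0.0, 0.001, 1.0, -0.0]
force: [0.3, -0.6, -0.6]
finger_gap: 0.0258
grasp_force: 0.0
```

Run:
```python
from h import *
st()
im=snapshot("top")
print(rods(im,(370,170,500,310),[.06,.056,.052]))
```

```text
30.2167 pos [566.7 193.3 238.6] xax [-1.     0.002 -0.   ] zax [ 0. -0. -1.] yaw 179.89 F [ 0.3 -0.6 -0.6] gap 25.8 gf 0.0
[[ 505.9 -194.8  214.3   27.8    5.6]
 [ 510.4 -250.5  199.6   22.3    5.7]
 [ 516.2 -306.2  182.3   16.7    5.7]]
```

{"op": "step_arm", "data": {
  "deltas": [
    {"hand": -0.4,"dx": 0,"dy": 0,"dz": 1.5,"rx": 0,"ry": 0,"rz": 0},
    {"hand": -0.4,"dx": 0,"dy": 0,"dz": 2.5,"rx": 0,"ry": 0,"rz": 0},
    {"hand": -0.4,"dx": 0,"dy": 0,"dz": 2.5,"rx": 0,"ry": 0,"rz": 0},
    {"hand": -0.4,"dx": 0,"dy": 0,"dz": 2.5,"rx": 0,"ry": 0,"rz": 0},
    {"hand": -0.4,"dx": 0,"dy": 0,"dz": 2.5,"rx": 0,"ry": 0,"rz": 0},
    {"hand": -0.4,"dx": 0,"dy": 0,"dz": 2.5,"rx": 0,"ry": 0,"rz": 0},
    {"hand": -0.4,"dx": 0,"dy": 0,"dz": 2,"rx": 0,"ry": 0,"rz": 0},
    {"hand": -0.4,"dx": 0,"dy": 0,"dz": 1.5,"rx": 0,"ry": 0,"rz": 0},
    {"hand": -0.4,"dx": 0,"dy": 0,"dz": 1.5,"rx": 0,"ry": 0,"rz": 0},
    {"hand": -0.4,"dx": 0,"dy": 0,"dz": 1.2,"rx": 0,"ry": 0,"rz": 0},
    {"hand": -0.4,"dx": 0,"dy": 0,"dz": 0.7,"rx": 0,"ry": 0,"rz": 0},
    {"hand": -0.4,"dx": 0,"dy": 0,"dz": 0,"rx": 0,"ry": 0,"rz": 0},
    {"hand": -0.4,"dx": 0,"dy": 0,"dz": 0,"rx": 0,"ry": 0,"rz": 0},
    {"hand": -0.4,"dx": 0,"dy": 0,"dz": 0,"rx": 0,"ry": 0,"rz": 0},
    {"hand": -0.55,"dx": 0,"dy": 0,"dz": 0,"rx": 0,"ry": 0,"rz": 0},
    {"hand": -0.95,"dx": 0,"dy": 0,"dz": 0,"rx": 0,"ry": 0,"rz": 0},
    {"hand": -0.95,"dx": 0,"dy": 0,"dz": 0,"rx": 0,"ry": 0,"rz": 0},
    {"hand": -0.95,"dx": 0,"dy": 0,"dz": 0,"rx": 0,"ry": 0,"rz": 0},
    {"hand": -0.95,"dx": 0,"dy": 0,"dz": 0,"rx": 0,"ry": 0,"rz": 0}
  ],
  "squeeze": 25
}}

```text
clock: 31.85
position: [0.5671, 0.1933, 0.0301]
tool_rot: [0.0, 0.001, 1.0, -0.001]
force: [-0.8, -5.9, 6.3]
finger_gap: 0.0091
grasp_force: 25.2
```

{"op": "step_arm", "data": {
  "deltas": [
    {"hand": -0.95,"dx": 0,"dy": 0,"dz": -0.5,"rx": 0,"ry": 0,"rz": 0},
    {"hand": -0.95,"dx": 0,"dy": 0,"dz": -1,"rx": 0,"ry": 0,"rz": 0},
    {"hand": -0.95,"dx": 0,"dy": 0,"dz": -2,"rx": 0,"ry": 0,"rz": 0},
    {"hand": -0.95,"dx": 0,"dy": 0,"dz": -2.5,"rx": 0,"ry": 0,"rz": 0},
    {"hand": -0.95,"dx": 0,"dy": 0,"dz": -2.5,"rx": 0,"ry": 0,"rz": 0},
    {"hand": -0.95,"dx": 0,"dy": 0,"dz": -2.5,"rx": 0,"ry": 0,"rz": 0},
    {"hand": -0.95,"dx": 0,"dy": 0,"dz": -2.5,"rx": 0,"ry": 0,"rz": 0},
    {"hand": -0.95,"dx": 0,"dy": 0,"dz": -2.5,"rx": 0,"ry": 0,"rz": 0},
    {"hand": -0.95,"dx": 0,"dy": 0,"dz": -2.5,"rx": 0,"ry": 0,"rz": 0},
    {"hand": -0.95,"dx": 0,"dy": 0,"dz": -2.4,"rx": 0,"ry": 0,"rz": 0},
    {"hand": -0.95,"dx": 0,"dy": 0,"dz": 0,"rx": 0,"ry": 0,"rz": 0},
    {"hand": -0.95,"dx": 0,"dy": 0,"dz": 0,"rx": 0,"ry": 0,"rz": 0}
  ]
}}

```text
clock: 32.85
position: [0.5671, 0.1955, 0.2406]
tool_rot: [0.002, -0.0, 1.0, 0.001]
force: [0.2, 0.4, -1.7]
finger_gap: 0.009
grasp_force: 24.7
```

{"op": "step_arm", "data": {
  "deltas": [
    {"hand": -0.95,"dx": 0.22,"dy": -1.7,"dz": 0,"rx": 0,"ry": 0,"rz": 0},
    {"hand": -0.95,"dx": 0.22,"dy": -2.9,"dz": 0,"rx": 0,"ry": 0,"rz": 0},
    {"hand": -0.95,"dx": 0.22,"dy": -2.9,"dz": 0,"rx": 0,"ry": 0,"rz": 0},
    {"hand": -0.95,"dx": 0.22,"dy": -2.9,"dz": 0,"rx": 0,"ry": 0,"rz": 0},
    {"hand": -0.95,"dx": 0.22,"dy": -2.9,"dz": 0,"rx": 0,"ry": 0,"rz": 0},
    {"hand": -0.95,"dx": 0.22,"dy": -2.9,"dz": 0,"rx": 0,"ry": 0,"rz": 0},
    {"hand": -0.95,"dx": 0.22,"dy": -2.9,"dz": 0,"rx": 0,"ry": 0,"rz": 0},
    {"hand": -0.95,"dx": 0.22,"dy": -2.9,"dz": 0,"rx": 0,"ry": 0,"rz": 0},
    {"hand": -0.95,"dx": 0.22,"dy": -2.9,"dz": 0,"rx": 0,"ry": 0,"rz": 0},
    {"hand": -0.95,"dx": 0.22,"dy": -2.9,"dz": 0,"rx": 0,"ry": 0,"rz": 0},
    {"hand": -0.95,"dx": 0.22,"dy": -2.9,"dz": 0,"rx": 0,"ry": 0,"rz": 0},
    {"hand": -0.95,"dx": 0.22,"dy": -2.9,"dz": 0,"rx": 0,"ry": 0,"rz": 0},
    {"hand": -0.95,"dx": 0.22,"dy": -2.9,"dz": 0,"rx": 0,"ry": 0,"rz": 0},
    {"hand": -0.95,"dx": 0.22,"dy": -2.9,"dz": 0,"rx": 0,"ry": 0,"rz": 0},
    {"hand": -0.95,"dx": 0.22,"dy": -2.9,"dz": 0,"rx": 0,"ry": 0,"rz": 0},
    {"hand": -0.95,"dx": 0.22,"dy": -2.9,"dz": 0,"rx": 0,"ry": 0,"rz": 0},
    {"hand": -0.95,"dx": 0.22,"dy": -2.9,"dz": 0,"rx": 0,"ry": 0,"rz": 0},
    {"hand": -0.95,"dx": 0.22,"dy": -2.9,"dz": 0,"rx": 0,"ry": 0,"rz": 0},
    {"hand": -0.95,"dx": 0.22,"dy": -2.9,"dz": 0,"rx": 0,"ry": 0,"rz": 0},
    {"hand": -0.95,"dx": 0.22,"dy": -1.8,"dz": 0,"rx": 0,"ry": 0,"rz": 0}
  ]
}}

```text
clock: 34.52
position: [0.5212, -0.3652, 0.2373]
tool_rot: [-0.001, 0.001, 1.0, -0.0]
force: [-0.8, 0.0, -0.9]
finger_gap: 0.0091
grasp_force: 24.7
```

{"op": "step_arm", "data": {
  "deltas": [
    {"hand": -0.95,"dx": 0,"dy": 0,"dz": 0,"rx": 0,"ry": 0,"rz": -5.7},
    {"hand": -0.95,"dx": 0,"dy": 0,"dz": 0,"rx": 0,"ry": 0,"rz": 0},
    {"hand": -0.95,"dx": 0,"dy": 0,"dz": 0,"rx": 0,"ry": 0,"rz": 0},
    {"hand": -0.95,"dx": 0,"dy": 0,"dz": 0,"rx": 0,"ry": 0,"rz": 0}
  ]
}}

```text
clock: 34.85
position: [0.5228, -0.3611, 0.2379]
tool_rot: [-0.0, -0.049, 0.999, 0.001]
force: [-0.0, 0.3, -0.4]
finger_gap: 0.0086
grasp_force: 24.7
```

{"op": "step_arm", "data": {
  "deltas": [
    {"hand": -0.95,"dx": 0,"dy": -0.17,"dz": 1.5,"rx": 0,"ry": 0,"rz": 0},
    {"hand": -0.95,"dx": 0,"dy": 0,"dz": 2.5,"rx": 0,"ry": 0,"rz": 0},
    {"hand": -0.95,"dx": 0,"dy": 0,"dz": 2.5,"rx": 0,"ry": 0,"rz": 0},
    {"hand": -0.95,"dx": 0,"dy": 0,"dz": 2.5,"rx": 0,"ry": 0,"rz": 0},
    {"hand": -0.95,"dx": 0,"dy": 0,"dz": 2.5,"rx": 0,"ry": 0,"rz": 0},
    {"hand": -0.95,"dx": 0,"dy": 0,"dz": 2.5,"rx": 0,"ry": 0,"rz": 0},
    {"hand": -0.95,"dx": 0,"dy": 0,"dz": 2,"rx": 0,"ry": 0,"rz": 0},
    {"hand": -0.95,"dx": 0,"dy": 0,"dz": 1.5,"rx": 0,"ry": 0,"rz": 0},
    {"hand": -0.95,"dx": 0,"dy": 0,"dz": 1,"rx": 0,"ry": 0,"rz": 0},
    {"hand": -0.95,"dx": 0,"dy": 0,"dz": 0.8,"rx": 0,"ry": 0,"rz": 0},
    {"hand": -0.95,"dx": 0,"dy": 0,"dz": 0.5,"rx": 0,"ry": 0,"rz": 0},
    {"hand": -0.95,"dx": 0,"dy": 0,"dz": 0,"rx": 0,"ry": 0,"rz": 0},
    {"hand": -0.95,"dx": 0,"dy": 0,"dz": 0,"rx": 0,"ry": 0,"rz": 0},
    {"hand": -0.95,"dx": 0,"dy": 0,"dz": 0,"rx": 0,"ry": 0,"rz": 0}
  ]
}}

```text
clock: 36.02
position: [0.5233, -0.3643, 0.0412]
tool_rot: [0.001, -0.05, 0.999, -0.0]
force: [-0.9, 0.7, -0.8]
finger_gap: 0.009
grasp_force: 24.7
```

{"op": "step_arm", "data": {
  "deltas": [
    {"hand": -0.95,"dx": 0,"dy": 0,"dz": 0.5,"rx": 0,"ry": 0,"rz": 0},
    {"hand": -0.95,"dx": 0,"dy": 0,"dz": 0.2,"rx": 0,"ry": 0,"rz": 0},
    {"hand": -0.95,"dx": 0,"dy": 0,"dz": 0.1,"rx": 0,"ry": 0,"rz": 0},
    {"hand": -0.95,"dx": 0,"dy": 0,"dz": 0.1,"rx": 0,"ry": 0,"rz": 0},
    {"hand": -0.95,"dx": 0,"dy": 0,"dz": 0.1,"rx": 0,"ry": 0,"rz": 0},
    {"hand": -0.95,"dx": 0,"dy": 0,"dz": 0,"rx": 0,"ry": 0,"rz": 0},
    {"hand": -0.95,"dx": 0,"dy": 0,"dz": 0,"rx": 0,"ry": 0,"rz": 0}
  ]
}}

```text
clock: 36.6
position: [0.5227, -0.364, 0.0316]
tool_rot: [0.0, -0.05, 0.999, -0.0]
force: [-3.4, 3.4, 14.0]
finger_gap: 0.0089
grasp_force: 26.0
```

Contact made. Release to a small gap, rise, and move aside for the check.

{"op": "step_arm", "data": {
  "deltas": [
    {"hand": -0.7,"dx": 0,"dy": 0,"dz": 0,"rx": 0,"ry": 0,"rz": 0},
    {"hand": -0.5,"dx": 0,"dy": 0,"dz": 0,"rx": 0,"ry": 0,"rz": 0},
    {"hand": -0.5,"dx": 0,"dy": 0,"dz": 0,"rx": 0,"ry": 0,"rz": 0},
    {"hand": -0.5,"dx": 0,"dy": 0,"dz": 0,"rx": 0,"ry": 0,"rz": 0},
    {"hand": -0.5,"dx": 0,"dy": 0,"dz": -0.5,"rx": 0,"ry": 0,"rz": 0},
    {"hand": -0.5,"dx": 0,"dy": 0,"dz": -1,"rx": 0,"ry": 0,"rz": 0},
    {"hand": -0.5,"dx": 0,"dy": 0,"dz": -2,"rx": 0,"ry": 0,"rz": 0},
    {"hand": -0.5,"dx": 0,"dy": 0,"dz": -2.5,"rx": 0,"ry": 0,"rz": 0},
    {"hand": -0.5,"dx": 0,"dy": 0,"dz": -2.5,"rx": 0,"ry": 0,"rz": 0},
    {"hand": -0.5,"dx": 0,"dy": 0,"dz": -2.5,"rx": 0,"ry": 0,"rz": 0},
    {"hand": -0.5,"dx": 0,"dy": 0,"dz": -2.5,"rx": 0,"ry": 0,"rz": 0},
    {"hand": -0.5,"dx": 0,"dy": 0,"dz": -2.5,"rx": 0,"ry": 0,"rz": 0},
    {"hand": -0.5,"dx": 0,"dy": 0,"dz": -2.5,"rx": 0,"ry": 0,"rz": 0},
    {"hand": -0.5,"dx": 0,"dy": 0,"dz": -2.5,"rx": 0,"ry": 0,"rz": 0}
  ]
}}

```text
clock: 37.77
position: [0.5225, -0.364, 0.2428]
tool_rot: [0.0, -0.05, 0.999, -0.0]
force: [0.4, -0.8, 0.7]
finger_gap: 0.0215
grasp_force: 0.0
```

{"op": "step_arm", "data": {
  "deltas": [
    {"hand": -0.5,"dx": 0,"dy": 1.5,"dz": 0,"rx": 0,"ry": 0,"rz": 0},
    {"hand": -0.5,"dx": 0,"dy": 2.9,"dz": 0,"rx": 0,"ry": 0,"rz": 0},
    {"hand": -0.5,"dx": 0,"dy": 2.9,"dz": 0,"rx": 0,"ry": 0,"rz": 0},
    {"hand": -0.5,"dx": 0,"dy": 2.9,"dz": 0,"rx": 0,"ry": 0,"rz": 0},
    {"hand": -0.5,"dx": 0,"dy": 2.9,"dz": 0,"rx": 0,"ry": 0,"rz": 0},
    {"hand": -0.5,"dx": 0,"dy": 2.9,"dz": 0,"rx": 0,"ry": 0,"rz": 0},
    {"hand": -0.5,"dx": 0,"dy": 2.9,"dz": 0,"rx": 0,"ry": 0,"rz": 0},
    {"hand": -0.5,"dx": 0,"dy": 2.9,"dz": 0,"rx": 0,"ry": 0,"rz": 0},
    {"hand": -0.5,"dx": 0,"dy": 2.9,"dz": 0,"rx": 0,"ry": 0,"rz": 0},
    {"hand": -0.5,"dx": 0,"dy": 2.9,"dz": 0,"rx": 0,"ry": 0,"rz": 0},
    {"hand": -0.5,"dx": 0,"dy": 2.9,"dz": 0,"rx": 0,"ry": 0,"rz": 0},
    {"hand": -0.5,"dx": 0,"dy": 2.9,"dz": 0,"rx": 0,"ry": 0,"rz": 0},
    {"hand": -0.5,"dx": 0,"dy": 2.9,"dz": 0,"rx": 0,"ry": 0,"rz": 0},
    {"hand": -0.5,"dx": 0,"dy": 2.9,"dz": 0,"rx": 0,"ry": 0,"rz": 0},
    {"hand": -0.5,"dx": 0,"dy": 2.9,"dz": 0,"rx": 0,"ry": 0,"rz": 0},
    {"hand": -0.5,"dx": 0,"dy": 2.9,"dz": 0,"rx": 0,"ry": 0,"rz": 0},
    {"hand": -0.5,"dx": 0,"dy": 1.5,"dz": 0,"rx": 0,"ry": 0,"rz": 0},
    {"hand": -0.5,"dx": 0,"dy": 0,"dz": 0,"rx": 0,"ry": 0,"rz": 0},
    {"hand": -0.5,"dx": 0,"dy": 0,"dz": 0,"rx": 0,"ry": 0,"rz": 0}
  ]
}}

```text
clock: 39.35
position: [0.4765, 0.0992, 0.241]
tool_rot: [0.0, -0.051, 0.999, -0.0]
force: [-0.3, 0.7, 0.5]
finger_gap: 0.0213
grasp_force: 0.0
```

Run:
```python
from h import *
st()
im=snapshot("top")
print(rods(im,(370,170,500,310),[.06,.056,.052,.048]))
cv2.imwrite("pics/t9.png",im[:,:,::-1])
```

```text
39.35 pos [476.5  99.2 241. ] xax [-0.995 -0.101 -0.001] zax [ 0.001 -0.    -1.   ] yaw -174.19 F [-0.3  0.7  0.5] gap 21.3 gf 0.0
[[ 506.  -194.9  214.4   27.7    5.5]
 [ 510.4 -250.7  199.5   22.2    5.6]
 [ 516.2 -306.4  182.3   16.5    5.5]
 [ 523.2 -361.8  167.1   10.8    5.5]]
```

View pics/t9.png

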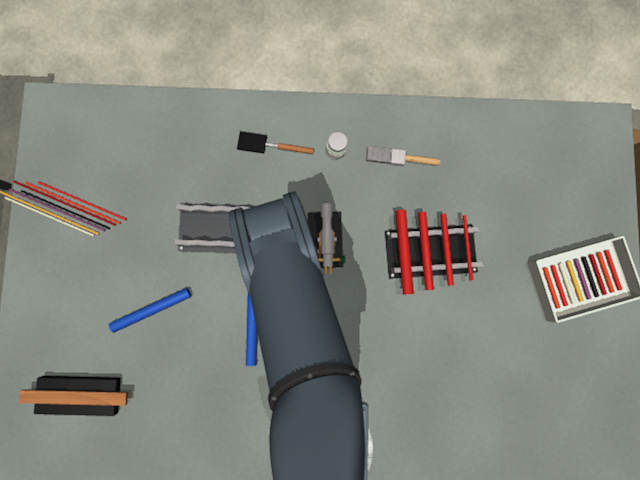

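The final picture shows all four rods on the empty rest, going from thickest at (404,250), next to the burner, to thinnest at (468,247). The bystanders haven't moved, and the arm is clear.

```bash
python3 -c "
from plant import ticket
print(ticket.close_job())"
```

```text
the job is handed in; nothing more can be done
None
```

All four red rods now lie on the formerly empty rest, one to a notch and about centred, graded from rod28 nearest the burner to rod10 farthest from it; the job was handed in after about 39 s of robot time.

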